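Park a roller hook on the tool rail

ROBOT

A 6-joint arm with a two-finger parallel gripper is mounted at the origin on a cart in front of the work surface, level with it; the furniture and walls round the work are solid. World frame = base frame: x ahead of the robot, y to its left, z up, the work surface at z = 0. Lengths are in m, angles in degrees, forces in N, time in s.
With the tool pointing down it reaches from about 0.35 to 0.875 m from the base axis. Payload 4.2 kg.
Tool frame: the origin (TCP) lies on the front face of the gripper's body, between the roots of the fingers; the fingertips stand finger_overhang ahead of it and the grasp point (between the pads) lies 51 mm ahead of it (finger_overhang is the distance from the TCP to the fingertips, in m); z points along the fingers, y is the line along which they close (so a half turn about z gives the same grasp; the last joint's range is limited). The gripper opens to 87 mm and grips with 3 to 60 N. Pads are 19 mm wide; open, the fingers measure 117 mm over their backs; the gripper's body (75 mm by 190 mm) begins 51 mm behind the grasp point.
Start: joints at [-57.72, 22.042, 0.453, 0, -68.411, -14.817], TCP at [0.188, -0.596, 0.292] pointing down, gripper open.
Joint ranges: [-179.83, 179.83], [-69.29, 118.12], [-61.27, 80.66], [-181.25, 117.63], [-171.15, -9.14], [-177.46, 177.46]. Speed limits (degrees/s): [159.86, 159.86, 180, 180, 180, 180].

INTERFACE

Orientations are given as a 3x3 rotation matrix whose columns are the frame's x, y, z axes.
In Python, from station import sense, capture, camera_model, finish_job, finger_overhang gives the robot as it stands. The module is installed in compiled form; this text tells all that it offers.
- The arm moves only by the tool jog_arm, never from a script. Its argument "rows" is a list that holds one entry, the list of rows, each a list of 4 numbers: the shift along the tool's x, y, z in m, then the turn about the tool's z in rad. A call has 1 to 20 rows; each row shifts and turns the commanded pose from where the row before left it, along the tool's axes as they then stand; what a row does not reach is not made up. A row lasts 1/8 s, in which the tool goes at most 62.5 mm and 10.7 degrees, less where a joint would pass 70% of its speed; a pose out of reach is approached as far as the arm can. A call is refused whole if a number of a shift passes 0.0625 or a number of a turn 0.188, either way. A call with a gripper value outside its range is refused whole. "claw" is the opening, from 0 (shut) to 1 (fully open), set as the call begins (left out, the last holds). The fingers move at their own pace and stop on an object; the grip force is fixed at half the most. Time passes only in rows, so rows that do not move let the fingers close. It gives the time, the measured TCP pose, the force, the opening and the grip force at its end, in the units of the state.
- sense(): the state, without advancing time (a new reading comes with each control period).
- capture(name): name is "scene" or "top"; returns the picture (400x640x3 uint8, red, green, blue); there is no depth.
- camera_model(name): a dict with "fovy" (degrees; the focal length in pixels is half the picture's height over the tangent of half this angle, whatever the lens; pixels are square), "cx", "cy" (the principal point, pixels), "eye" and "rotation" of the camera in the world. Camera axes: x right, y down, z forward; pixel columns grow to the right and rows downward; lengths in m; the calibration is good to about 2 mm. A picture is of the moment at which its call begins. camera_model takes no time and is no camera call.
- finish_job(): hands the job in; it is judged then, once.
The state is a dict: "time_s": time; "joints": joint angles; "joint_velocities": joint speeds; "effort": joint torques, N m; "tcp_pos": TCP position; "ee_rot": TCP orientation; "wrist_force": force on the tool from outside, world axes, zero at the start; "moment": the same for the moment, N m; "gripper_width": opening from 0.0 (shut) to 1.0 (fully open); "gripper_force": force on a finger pad.
Only numpy, scipy, OpenCV 4.12 (cv2) and the standard library are available. Lean on these libraries where they do the work, as an engineer would, in place of code of your own. Each camera call takes 0.05 s, during which the arm holds its last target. There are 200 camera calls.

TASK

Hang the loose roller hook back on the tool rail: run its two wheels into the open right-hand end of the channel and roll it along to the yellow parking stop until the brass bolt has sprung out behind it and the rubber bumper holds it tight. Rail and stop are clamped by hand and never quite where they should be, so feel your way in and along: do not jam the hook in the rail or drive the bumper to the end of its travel, and leave the things lying about where they are.

Things in the scene. Friction and masses are not known exactly. Their poses are not given: they have to be found in the camera images.
- carrier: loose roller hook, 0.3 kg, on the bench on its foot: steel plate 50 mm wide (y), z -38 to +28 mm, mid-plane x -23.5 mm, J hook below (to x -68 mm, foot underside z -88 mm), two free white wheels behind, 27 mm diameter, 8 mm thick, axles at y +-14.5 mm. Origin midway between the wheels; z up, y along the plate, inward on the rail, x from plate to wheels (at yaw 0 the hook points to the robot)
- carrier_grip (a point): grasp point on the carrier's black finger grip, a block 16 mm wide along y, 22 mm along x and 32 mm tall on top of the plate, at x -23.5, y 0, z +50 mm (8 mm below its top; the plate's 50 mm wide top edge is 22 mm below this point) in the carrier's frame; grip it from above, fingers closing along the carrier's y. Axes as the carrier's
- tool_rail: steel foot with two slotted posts that carry an aluminium C rail, 360 mm long, 38 mm tall, 19 mm deep, slot to the robot, axis nominally 165 mm above the bench. Origin on the bench under the middle of the rail; z up, y along the rail away from its open end, x away from the robot. Nothing of it gives way by hand. Another hook with a roll of tape hangs fixed at the far (left) end
- rail_mouth (a point): nominal centre of the rail's open right end, fixed to the posts, axes as tool_rail. The rail itself may sit 5 mm higher or lower and lie 0.016 rad askew about a point 310 mm inward (5 mm to front or back at the mouth): feel for it. Channel 30 mm high, 11 mm deep (the wheels have 1.5 mm to spare all round), front slot 14 mm, face at x -9.5 mm, flared for 12 mm outside; over 15 N there is jamming
- bolt (a joint): brass spring bolt under the rail on the yellow stop, m: 0 out (start), 0.015 fully back. Its square face is 46 mm nearer the mouth than the free bumper face, its bevel starts 22 mm before that. The plate's leading edge (25 mm ahead of the carrier's origin) presses it back 5 to 13 mm (push of up to 10 N); it then rubs on the plate's back (1 to 5 N) and springs out behind the trailing edge
- bumper (a joint): sprung rubber bumper of the stop, m: 0 free (start), 0.009 at its solid end. Its free face lies 150 to 220 mm inward of the mouth; feel for it. It meets the plate's leading edge; the spring starts at 3 N and rises 1 N per mm. The bolt springs out behind the carrier with the bumper pressed in about 4.5 to 6 mm (push of 8 to 13 N in all); the bumper then stays in 2 to 4 mm
- blue_lid: blue plastic lid, 76 mm diameter, 11 mm thick, lying near the front edge; origin at its underside; leave it
- nozzle_3: brass-coloured cone nozzle, 30x34x44 mm, standing right of the rail; origin at its underside; leave it
- figure_2: small yellow and teal bear figure, 36x35x51 mm, behind the nozzle; origin at its underside; leave it
- loop_tool_1: loop tool with a wooden handle, 34x179x12 mm, lying right of the rail; origin at its underside; leave it
There are look-alikes about, which are no part of the job. There is more than one size of the carrier; the one meant has the size given above.

How it is judged:
By the outcome, as a careful person would: the job done as asked, in the order asked, and still so for the second after the job is handed in, with the robot touching nothing.
It also fails if it takes over 72 s, if anything falls off the work surface, if the arm or the gripper's body presses on something with over 40 N, if the wrist force passes 120 N, or if a joint passes its speed limit or range.

## Working session

There is one attempt and no reset: what is moved stays moved. The work goes in short steps, Python scripts to look and compute and a tool call to move; the robot and the scene stay as the last step left them, time stands still between calls to the robot, and variables do not carry over. Pictures are saved under pics/ and viewed, at most 10 in all, crops included, and the job is handed in when it is done.

Besides the shell and the picture viewer there is one more tool, called after ">>>" by a JSON object that holds its "method" and its "body". jog_arm: Moves the arm, as the interface text tells. Its arguments: {"type":"object","properties":{"rows":{"type":"array"},"claw":{"type":"number"}},"required":["rows"]}

```bash
mkdir -p pics; python3 - <<'E'
from station import *
import cv2
print(finger_overhang if not callable(finger_overhang) else finger_overhang())
s=sense();print({k:s[k] for k in ['time_s','tcp_pos','ee_rot','wrist_force','gripper_width']})
for n in['scene','top']:
    print(camera_model(n)); cv2.imwrite(f'pics/{n}0.png',capture(n)[:,:,::-1])
E
```

```text
0.0697
{'time_s': 0.0, 'tcp_pos': array([ 0.1874312 , -0.59576349,  0.29117059]), 'ee_rot': array([[-9.53970515e-01, -2.99899508e-01, -7.35104035e-04],
       [-2.99900393e-01,  9.53968417e-01,  2.00351811e-03],
       [ 1.00411936e-04,  2.13175519e-03, -9.99997723e-01]]), 'wrist_force': array([ 0.35397295, -0.16220303, -0.55218838]), 'gripper_width': 0.9970262304153411}
{'fovy': 48.44716564690254, 'cx': 321.5488046081892, 'cy': 198.3942865135541, 'eye': array([-0.02142861, -0.56300184,  0.57349083]), 'rotation': array([[ 0.6160006 , -0.41960024,  0.66669251],
       [-0.78772725, -0.32232141,  0.52497113],
       [-0.00538874, -0.84855439, -0.52908073]])}
{'fovy': 42.92108310527606, 'cx': 319.2687081213215, 'cy': 202.7953786330489, 'eye': array([ 0.35551068, -0.11924451,  1.3437222 ]), 'rotation': array([[ 0.02614418, -0.98451482,  0.17334083],
       [-0.9995806 , -0.02358591,  0.01680239],
       [-0.0124538 , -0.17370742, -0.98471856]])}
```

View pics/scene0.png

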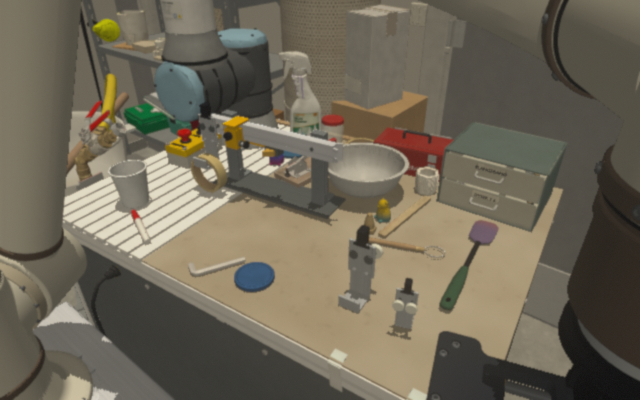

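View pics/top0.png

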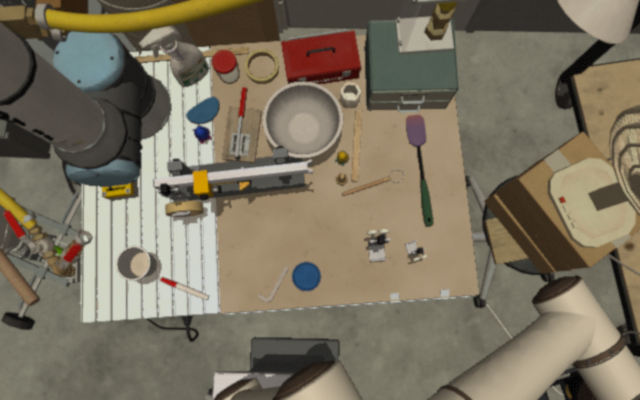

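Two hooks are candidates. The larger is at scene (360,265) / top (377,243), and the smaller is at scene (404,305) / top (415,252). The rail mouth is at scene (340,150) / top (311,168). I'll confirm the size in enlarged crops.

```bash
cat > h.py <<'E'
import numpy as np, cv2
from station import *
def K(n):
    c=camera_model(n); f=200/np.tan(np.radians(c['fovy']/2)); return c,f
def proj(n,p):
    c,f=K(n); q=(np.atleast_2d(p)-c['eye'])@c['rotation']; return np.c_[c['cx']+f*q[:,0]/q[:,2],c['cy']+f*q[:,1]/q[:,2]]
def ray(n,u,v):
    c,f=K(n); return c['eye'],c['rotation']@np.array([(u-c['cx'])/f,(v-c['cy'])/f,1])
def onz(n,u,v,z):
    e,d=ray(n,u,v); return e+d*(z-e[2])/d[2]
def tri(us,ut):
    (a,d),(b,g)=ray('scene',*us),ray('top',*ut)
    d/=np.linalg.norm(d);g/=np.linalg.norm(g)
    t=np.linalg.lstsq(np.c_[d,-g],b-a,rcond=None)[0]; p,q=a+d*t[0],b+g*t[1]
    return (p+q)/2,np.linalg.norm(p-q)
def crop(img,x0,y0,x1,y1,s): return cv2.resize(img[y0:y1,x0:x1],None,fx=s,fy=s,interpolation=cv2.INTER_CUBIC)
E
python3 - <<'E'
from h import *
a=cv2.imread('pics/scene0.png');b=cv2.imread('pics/top0.png')
A=crop(a,330,215,430,345,4) # 400x520
B=crop(b,350,220,450,285,4) # 400x260
C=crop(b,290,145,390,210,4)
cv2.imwrite('pics/c1.png',np.hstack([A,np.vstack([B,C])]))
A=crop(a,180,105,380,215,4); cv2.imwrite('pics/c2.png',A)
print(tri((362,230),(377,232)),tri((408,282),(413,243)))
E
```

```text
(array([ 0.50147497, -0.2385509 ,  0.12851395]), np.float64(0.0005666314926942913)) (array([ 0.48460432, -0.33652589,  0.07751247]), np.float64(0.0074824580114318745))
```

View pics/c1.png

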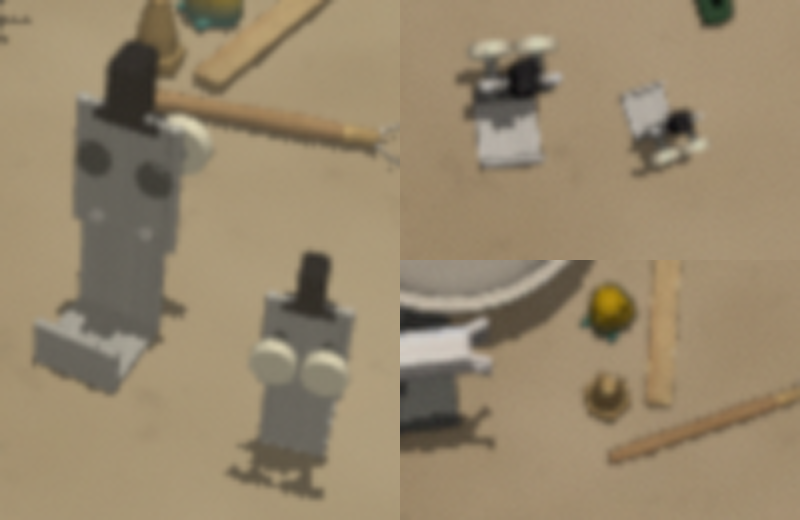

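View pics/c2.png

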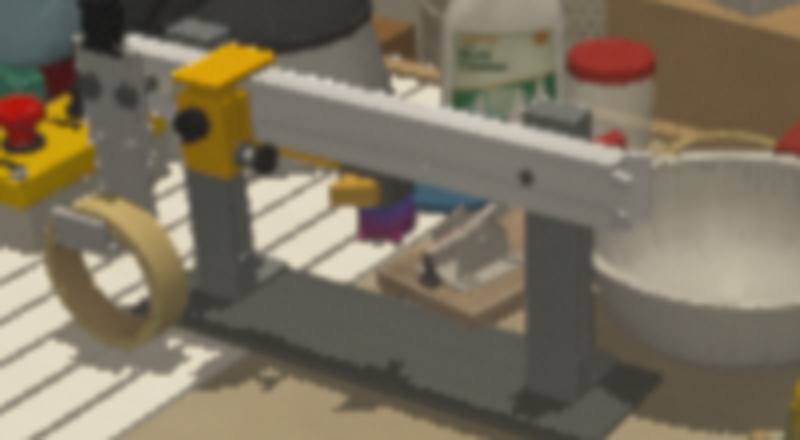

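The larger hook, at scene (360,265), is the carrier: its top is about 0.14 m high, while the small one's is about 0.08 m. Its wheels point away from the robot. The small one is the look-alike. Next I fit both poses from the pixels.

```bash
cat > fit.py <<'E'
from h import *
from scipy.optimize import least_squares
def un(P,x0,y0,s=4): return (np.array(P,float)+.5)/s-.5+[x0,y0]
def T(p,yaw,q):
    c,s=np.cos(yaw),np.sin(yaw); return np.array(p)+np.array(q)@np.array([[c,s,0],[-s,c,0],[0,0,1]])
# carrier
ms=np.array([[-25,25,28],[-25,-25,28],[-25,25,-38],[-25,-25,-38]])/1e3; ps=un([[78,95],[183,135],[75,215],[175,250]],330,215)
mt=np.array([[0,14.5,13],[0,-14.5,13],[-23.5,0,58]])/1e3; pt=un([[90,45],[137,43],[127,75]],350,220)
def f(v):
    p=[v[0],v[1],.088]; return np.r_[(proj('scene',T(p,v[2],ms))-ps).ravel(),(proj('top',T(p,v[2],mt))-pt).ravel()]
r=least_squares(f,[.5,-.25,.07]); C=r.x; print('carrier',C.round(4),r.fun.round(1))
ms2=np.array([[-9.5,0,19],[-9.5,0,-19],[-9.5,200,19],[-9.5,200,-19]])/1e3
ps2=un([[605,165],[605,222],[250,75],[250,140]],180,105)
mt2=np.array([[-9.5,0,-19],[9.5,0,19]])/1e3; pt2=un([[70,112],[70,68]],290,145)
def g(v):
    v=np.array(v); a=proj('scene',T(v[:3],v[3],ms2))-ps2
    d=ps2[2:]-ps2[:2]; n=np.c_[-d[:,1],d[:,0]]/np.linalg.norm(d,axis=1)[:,None]
    return np.r_[a[:2].ravel(),(a[2:]*n).sum(1),(proj('top',T(v[:3],v[3],mt2))-pt2).ravel(),(v[2]-.165)/.004*.5, (v[3]-.155)*40]
r=least_squares(g,[.55,-.1,.165,.155]); M=r.x; print('rail mouth',M.round(4),r.fun.round(1))
E
python3 - <<'E'
from fit import *
np.save('cm.npy',np.r_[C,M])
a=cv2.imread('pics/scene0.png');b=cv2.imread('pics/top0.png')
def box(x,y,z): return [[i,j,k] for i in x for j in y for k in z]
E=[(i,j) for i in range(8) for j in range(i) if bin(i^j).count('1')==1]
def draw(n,im,x0,y0,s,pose,b,col):
    q=(proj(n,T(pose[:3],pose[3],np.array(b)/1e3))-[x0,y0]+.5)*s-.5
    for i,j in E: cv2.line(im,tuple(int(t) for t in q[i]),tuple(int(t) for t in q[j]),col,1)
P=[C[0],C[1],.088,C[2]]
A=crop(a,330,215,400,315,4);B=crop(b,350,220,420,270,4);D=crop(a,220,105,350,175,4);F=crop(b,180,150,320,200,4)
for n,im,o in [('scene',A,(330,215)),('top',B,(350,220))]:
    draw(n,im,*o,4,P,box((-25,-22),(-25,25),(-38,28)),(0,0,255));draw(n,im,*o,4,P,box((-34.5,-12.5),(-8,8),(26,58)),(0,255,0));draw(n,im,*o,4,P,box((-4,4),(-28,28),(-13.5,13.5)),(255,0,0))
for n,im,o in [('scene',D,(220,105)),('top',F,(180,150))]: draw(n,im,*o,4,M,box((-9.5,9.5),(0,360),(-19,19)),(0,0,255))
W=np.zeros((600,800,3),np.uint8)
W[:400,:280]=A;W[400:,:280]=B;W[:280,280:800]=D;W[300:500,280:800]=F[:,40:]
cv2.imwrite('pics/o1.png',W)
c,s=np.cos(C[2]),np.sin(C[2]);G=T([C[0],C[1],.088],C[2],[-.0235,0,.05]);print('grip',G)
R=sense()['ee_rot'];yt=R[:,1];print('tool y yaw deg',np.degrees(np.arctan2(-yt[0],yt[1])),'carrier',np.degrees(C[2]),'rail',np.degrees(M[3]))
E
```

```text
carrier [ 0.5095 -0.2458  0.1414] [-0.8  0.2  0.  -0.8 -1.  -0.1 -0.2  0.6  0.8 -0.   0.8 -0.9  0.7 -0.6]
rail mouth [ 0.6473 -0.0679  0.1693  0.1493] [ 0.2 -1.1  0.1  1.3 -0.4  0.3  0.6  0.3 -0.9 -0.3  0.5 -0.2]
grip [ 0.48626925 -0.24911689  0.138     ]
tool y yaw deg 17.454823562885707 carrier 8.101748616504755 rail 8.553836007517804
```

View pics/o1.png

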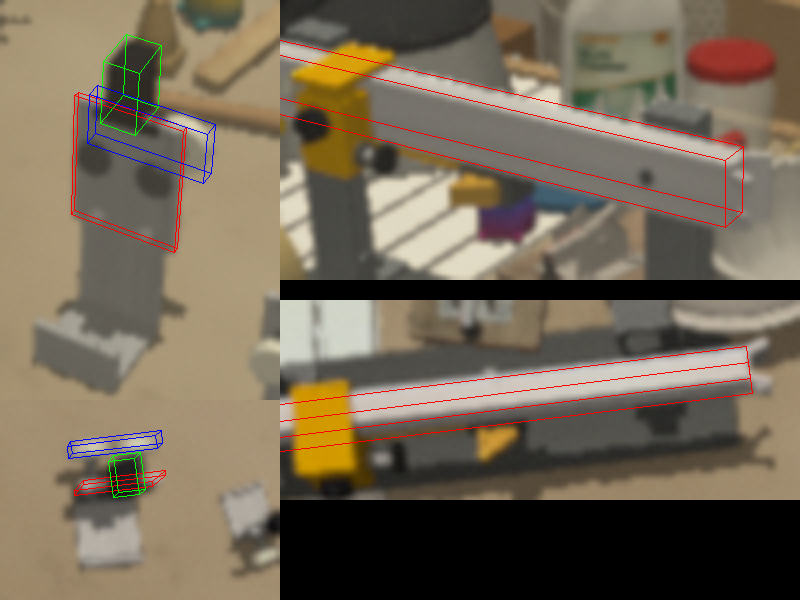

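The wireframe overlays fit to about 1 px on both carrier and rail. The carrier's yaw looks nearer 5.5° in the top view. Now I compute the first move.

```bash
cat > go.py <<'E'
from h import *
import sys
# args: x y z yaw_deg(tool y axis yaw) -> shift along tool axes after the turn
x,y,z,w=map(float,sys.argv[1:5]); s=sense(); R=s['ee_rot']
yaw=np.arctan2(-R[0,1],R[1,1]); t=yaw-np.radians(w)
c,q=np.cos(t),np.sin(t); R2=R@np.array([[c,-q,0],[q,c,0],[0,0,1]])
print('yaw',np.degrees(yaw).round(2),'turn',t.round(4),'shift after turn',(R2.T@(np.array([x,y,z])-s['tcp_pos'])).round(4),'tcp',s['tcp_pos'].round(4),'F',s['wrist_force'].round(2),'t',s['time_s'])
E
python3 go.py .486 -.2475 .26 5.5
```

```text
yaw 17.45 turn 0.2087 shift after turn [-0.3306  0.318   0.0317] tcp [ 0.1875 -0.5958  0.2913] F [-0.44  1.1   0.3 ] t 0.1
```

>>> {"method": "jog_arm", "body": {"rows": [[[0,0,0,0.1043],[0,0,0,0.1044],[-0.0331,0.0318,0.0032,0],[-0.0331,0.0318,0.0032,0],[-0.0331,0.0318,0.0032,0],[-0.0331,0.0318,0.0032,0],[-0.0331,0.0318,0.0032,0],[-0.0331,0.0318,0.0032,0],[-0.0331,0.0318,0.0032,0],[-0.0331,0.0318,0.0032,0],[-0.033,0.0318,0.0032,0],[-0.033,0.0318,0.0032,0],[0,0,0,0],[0,0,0,0]]], "claw": 0.7}}

```text
time_s: 1.85
tcp_pos: [0.486, -0.2478, 0.2598]
ee_rot: [[-0.995, -0.096, -0.001], [-0.096, 0.995, 0.0], [0.001, 0.0, -1.0]]
wrist_force: [0.8, -0.7, -0.2]
gripper_width: 0.698
gripper_force: 0.0
```

```bash
python3 go.py .486 -.2475 .191 5.5; python3 - <<'E'
from h import *
a=capture('scene')[:,:,::-1];b=capture('top')[:,:,::-1]
cv2.imwrite('pics/c3.png',np.hstack([crop(a,310,170,410,315,4),crop(b,340,195,440,340,4)]))
E
```

```text
yaw 5.52 turn 0.0004 shift after turn [-0.0001  0.0003  0.0688] tcp [ 0.486  -0.2478  0.2598] F [ 0.8  -0.71 -0.19] t 1.85
```

View pics/c3.png

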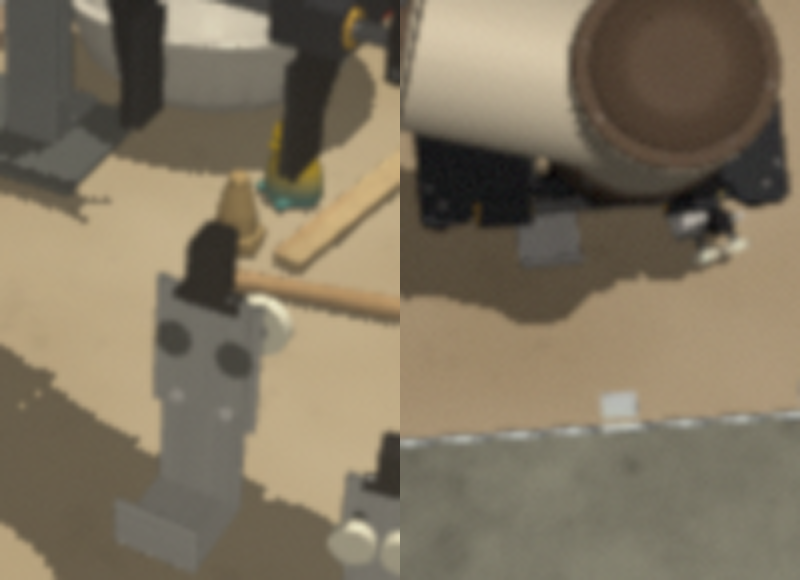

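The open fingers straddle the grip, with tips at crop (140,120) and (295,170) above the grip block at (212,250). Descend and close.

>>> {"method": "jog_arm", "body": {"rows": [[[0,0,0.014,0],[0,0,0.014,0],[0,0,0.014,0],[0,0,0.014,0],[0,0,0.0065,0],[0,0,0.0065,0],[0,0,0,0]]]}}

```text
time_s: 2.82
tcp_pos: [0.4863, -0.2478, 0.1909]
ee_rot: [[-0.995, -0.096, -0.001], [-0.096, 0.995, 0.0], [0.001, 0.0, -1.0]]
wrist_force: [0.3, -0.4, 0.9]
gripper_width: 0.696
gripper_force: 0.0
```

>>> {"method": "jog_arm", "body": {"rows": [[[0,0,0,0],[0,0,0,0],[0,0,0,0],[0,0,0,0],[0,0,0,0],[0,0,0,0],[0,0,0,0],[0,0,0,0]]], "claw": 0.0}}

```text
time_s: 3.82
tcp_pos: [0.4863, -0.2479, 0.1912]
ee_rot: [[-0.995, -0.096, -0.0], [-0.096, 0.995, 0.0], [0.0, 0.0, -1.0]]
wrist_force: [-0.2, 0.2, 0.5]
gripper_width: 0.18
gripper_force: 29.8
```

>>> {"method": "jog_arm", "body": {"rows": [[[0,0,-0.01,0],[0,0,-0.02,0],[0,0,-0.02,0],[0,0,-0.02,0],[0,0,-0.015,0],[0,0,0,0],[0,0,0,0]]]}}

```text
time_s: 4.7
tcp_pos: [0.4858, -0.2477, 0.2754]
ee_rot: [[-0.995, -0.096, -0.002], [-0.096, 0.995, 0.001], [0.002, 0.001, -1.0]]
wrist_force: [1.4, 0.0, -3.1]
gripper_width: 0.18
gripper_force: 29.8
```

```bash
python3 go.py .6368 -.1555 .2725 8.55
```

```text
yaw 5.48 turn -0.0535 shift after turn [-0.163   0.0687  0.0027] tcp [ 0.4858 -0.2477  0.2754] F [ 1.41  0.03 -3.09] t 4.7
```

>>> {"method": "jog_arm", "body": {"rows": [[[0,0,0,-0.0535],[-0.0163,0.0069,0.0003,0],[-0.0163,0.0069,0.0003,0],[-0.0163,0.0069,0.0003,0],[-0.0163,0.0069,0.0003,0],[-0.0163,0.0069,0.0003,0],[-0.0163,0.0069,0.0003,0],[-0.0163,0.0069,0.0003,0],[-0.0163,0.0068,0.0002,0],[-0.0163,0.0068,0.0002,0],[-0.0163,0.0068,0.0002,0],[0,0,0,0],[0,0,0,0]]]}}

```text
time_s: 6.32
tcp_pos: [0.637, -0.1557, 0.2733]
ee_rot: [[-0.989, -0.149, -0.001], [-0.149, 0.989, 0.0], [0.001, 0.0, -1.0]]
wrist_force: [-0.5, -0.2, -2.6]
gripper_width: 0.182
gripper_force: 29.9
```

```bash
python3 - <<'E'
from h import *
a=capture('scene')[:,:,::-1];b=capture('top')[:,:,::-1]
cv2.imwrite('pics/s4.png',a);cv2.imwrite('pics/t4.png',b)
print(sense()['tcp_pos'],sense()['wrist_force'])
cv2.imwrite('pics/c4.png',np.vstack([crop(a,300,120,432,220,6)]))
E
```

```text
[ 0.63683142 -0.15597673  0.27363644] [-0.31016975  0.01464314 -2.20448014]
```

View pics/c4.png

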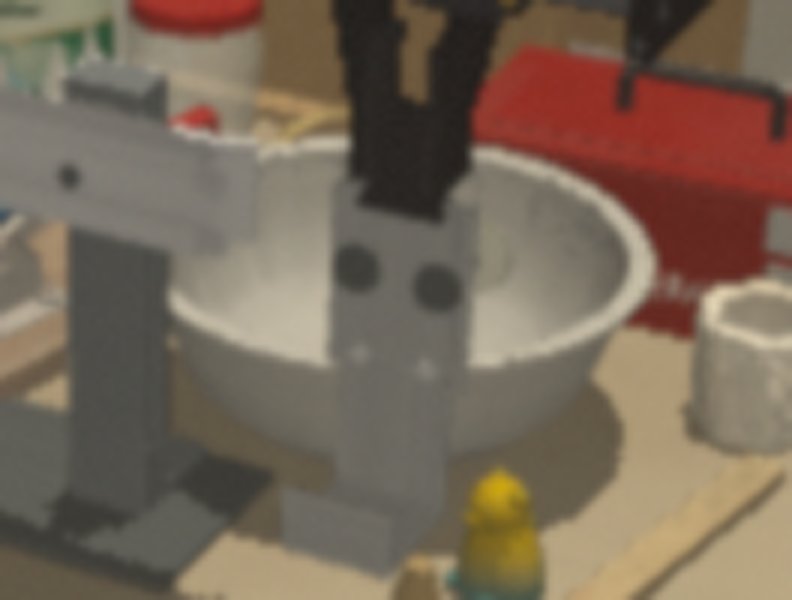

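The carrier is held upright at crop (400,280), next to the rail's flared mouth at about (250,200). I refine the rail line with sub-pixel edges, and the carrier's offset from its two dark axle ends at (355,267) and (437,288).

```bash
cat > ref.py <<'E'
from fit import *
from scipy.ndimage import map_coordinates, gaussian_filter
M0=np.load('cm.npy')[3:]
im={n:gaussian_filter(cv2.imread(f'pics/{n}0.png').astype(float).mean(2),.7) for n in('scene','top')}
edges=[('scene',-9.5,19),('scene',9.5,19),('scene',-9.5,-19),('top',9.5,19),('top',-9.5,19)]
obs=[]
for n,ex,ez in edges:
    out=[]
    for s in np.arange(10,135,4):
        q=proj(n,T(M0[:3],M0[3],np.array([ex,s,ez])/1e3))[0]
        d=np.arange(-2.6,2.61,.1); g=np.gradient(map_coordinates(im[n],[q[1]+d,np.full_like(d,q[0])],order=3))
        i=np.argmax(abs(g)); 
        if 1<i<len(d)-2: out.append((s,q[0],q[1]+d[i],d[i],g[i]*10))
    o=np.array(out); obs.append(o); print(n,ex,ez,len(o),'median off px',np.median(o[:,3]).round(2),'iqr',np.percentile(o[:,3],[25,75]).round(2),'slope/px',np.median(o[:,4]).round(1))
def g(v,use=range(5)):
    r=[]
    for k in use:
        n,ex,ez=edges[k]; o=obs[k]
        p=proj(n,T([v[0],M0[1],v[1]],v[2],np.array([[ex,0,ez],[ex,150,ez]])/1e3))
        r.append(p[0,1]+(o[:,1]-p[0,0])*(p[1,1]-p[0,1])/(p[1,0]-p[0,0])-o[:,2])
    return np.concatenate(r)
for use in (range(5),[0,1,3,4],[0,2,4],[1,2,3]):
    r=least_squares(g,[M0[0],M0[2],M0[3]],loss='soft_l1',f_scale=.3,args=(use,)); print(list(use),'x z yawdeg',r.x[:2].round(4),np.degrees(r.x[2]).round(2))
# carrier bolts
s=sense();R=s['ee_rot'];yaw=np.arctan2(-R[0,1],R[1,1])
pb=un([[355.5,267],[437.5,288]],300,120,6); mb=np.array([[-26.5,14.5,0],[-26.5,-14.5,0]])/1e3
f=lambda v:(proj('scene',T([v[0],v[1],s['tcp_pos'][2]-.1032],yaw,mb))-pb).ravel()
r=least_squares(f,[.66,-.152]); print('carrier origin',r.x,r.fun.round(2)); c,q=np.cos(yaw),np.sin(yaw)
d=r.x-s['tcp_pos'][:2]; print('offset from tcp in carrier axes',c*d[0]+q*d[1],-q*d[0]+c*d[1])
E
python3 ref.py
```

```text
carrier [ 0.5095 -0.2458  0.1414] [-0.8  0.2  0.  -0.8 -1.  -0.1 -0.2  0.6  0.8 -0.   0.8 -0.9  0.7 -0.6]
rail mouth [ 0.6473 -0.0679  0.1693  0.1493] [ 0.2 -1.1  0.1  1.3 -0.4  0.3  0.6  0.3 -0.9 -0.3  0.5 -0.2]
scene -9.5 19 32 median off px 0.8 iqr [0.7  0.83] slope/px -29.0
scene 9.5 19 29 median off px 0.4 iqr [0.2 0.5] slope/px 34.9
scene -9.5 -19 30 median off px 0.7 iqr [0.5  0.88] slope/px -13.7
top 9.5 19 32 median off px -0.7 iqr [-0.82 -0.57] slope/px 50.1
top -9.5 19 32 median off px -0.4 iqr [-0.6 -0.2] slope/px -38.1
[0, 1, 2, 3, 4] x z yawdeg [0.6484 0.1668] 7.9
[0, 1, 3, 4] x z yawdeg [0.6483 0.167 ] 7.89
[0, 2, 4] x z yawdeg [0.648  0.1667] 7.86
[1, 2, 3] x z yawdeg [0.6488 0.1669] 7.94
carrier origin [ 0.65880636 -0.15337512] [ 0.01  0.06 -0.01 -0.06]
offset from tcp in carrier axes 0.022117544017747653 -0.000693052900785314
```

```bash
python3 go.py .6381 -.1544 .2702 7.9
```

```text
yaw 8.55 turn 0.0113 shift after turn [-0.0015  0.0014  0.0034] tcp [ 0.6368 -0.156   0.2736] F [-0.31  0.01 -2.2 ] t 6.425
```

>>> {"method": "jog_arm", "body": {"rows": [[[-0.0015,0.0014,0.0034,0.0113],[0,0,0,0],[0,0.008,0,0],[0,0.008,0,0],[0,0.008,0,0],[0,0.003,0,0],[0,0.003,0,0],[0,0,0,0],[0,0,0,0]]]}}

```text
time_s: 7.55
tcp_pos: [0.6344, -0.1245, 0.2701]
ee_rot: [[-0.99, -0.138, -0.0], [-0.138, 0.99, -0.0], [0.0, -0.0, -1.0]]
wrist_force: [0.5, 0.5, -2.5]
gripper_width: 0.18
gripper_force: 29.9
```

```bash
cat > st.py <<'E'
from h import *
# state along rail frame: s inward of nominal mouth, lateral n, z of carrier origin; force in rail axes
s=sense();R=s['ee_rot'];w=np.arctan2(-R[0,1],R[1,1]);c,q=np.cos(w),np.sin(w)
o=T=s['tcp_pos']+np.array([c*.0221+q*.0007,q*.0221-c*.0007,-.1032])
a=np.radians(7.9);ca,sa=np.cos(a),np.sin(a);d=o-[.6484,-.0679,.167];F=s['wrist_force'];m=s['moment']
print('t',round(s['time_s'],2),'yaw',np.degrees(w).round(2),'mm: n %.1f s %.1f z %.1f'%tuple(1e3*np.array([ca*d[0]+sa*d[1],-sa*d[0]+ca*d[1],d[2]])),'F n %.1f s %.1f z %.1f'%(ca*F[0]+sa*F[1],-sa*F[0]+ca*F[1],F[2]),'mom n %.2f s %.2f z %.2f'%(ca*m[0]+sa*m[1],-sa*m[0]+ca*m[1],m[2]),'grip',s['gripper_width'])
E
python3 st.py
```

```text
t 7.55 yaw 7.91 mm: n 0.5 s -54.8 z -0.1 F n 0.6 s 0.4 z -2.5 mom n -0.03 s 0.02 z -0.00 grip 0.1800111222400549
```

>>> {"method": "jog_arm", "body": {"rows": [[[0,0.004,0,0],[0,0.004,0,0],[0,0.002,0,0],[0,0.002,0,0],[0,0.002,0,0],[0,0.002,0,0],[0,0,0,0]]]}}

```text
time_s: 8.43
tcp_pos: [0.6322, -0.1084, 0.2702]
ee_rot: [[-0.99, -0.138, 0.0], [-0.138, 0.99, -0.0], [-0.0, -0.0, -1.0]]
wrist_force: [-0.2, -0.2, -2.7]
gripper_width: 0.18
gripper_force: 29.9
```

```bash
python3 st.py
```

```text
t 8.43 yaw 7.93 mm: n 0.5 s -38.5 z -0.0 F n -0.2 s -0.1 z -2.7 mom n -0.06 s -0.04 z -0.05 grip 0.18041915967377636
```

>>> {"method": "jog_arm", "body": {"rows": [[[0,0.002,0,0],[0,0.002,0,0],[0,0,0,0]]]}}

```text
time_s: 8.8
tcp_pos: [0.6316, -0.1044, 0.2702]
ee_rot: [[-0.99, -0.138, -0.0], [-0.138, 0.99, 0.0], [0.0, 0.0, -1.0]]
wrist_force: [0.2, 0.7, -3.0]
gripper_width: 0.184
gripper_force: 29.9
```

```bash
python3 st.py
```

```text
t 8.8 yaw 7.93 mm: n 0.5 s -34.5 z -0.0 F n 0.3 s 0.7 z -3.0 mom n -0.05 s 0.00 z -0.01 grip 0.18393277235969213
```

>>> {"method": "jog_arm", "body": {"rows": [[[0,0.002,0,0],[0,0.002,0,0],[0,0,0,0]]]}}

```text
time_s: 9.18
tcp_pos: [0.6311, -0.1004, 0.2702]
ee_rot: [[-0.99, -0.138, 0.0], [-0.138, 0.99, -0.0], [-0.0, -0.0, -1.0]]
wrist_force: [-0.1, -0.1, -3.3]
gripper_width: 0.179
gripper_force: 29.9
```

```bash
python3 st.py
```

```text
t 9.18 yaw 7.94 mm: n 0.5 s -30.5 z -0.0 F n -0.1 s -0.0 z -3.3 mom n -0.02 s -0.02 z -0.02 grip 0.17942351860307595
```

>>> {"method": "jog_arm", "body": {"rows": [[[0,0.002,0,0],[0,0.002,0,0],[0,0,0,0]]]}}

```text
time_s: 9.55
tcp_pos: [0.6305, -0.0965, 0.2702]
ee_rot: [[-0.99, -0.138, -0.0], [-0.138, 0.99, 0.0], [0.0, 0.0, -1.0]]
wrist_force: [-0.3, -0.3, -3.1]
gripper_width: 0.179
gripper_force: 29.9
```

```bash
python3 st.py
```

```text
t 9.55 yaw 7.94 mm: n 0.5 s -26.5 z -0.0 F n -0.3 s -0.2 z -3.1 mom n -0.00 s -0.02 z -0.06 grip 0.17859714951224487
```

>>> {"method": "jog_arm", "body": {"rows": [[[0,0.002,0,0],[0,0,0,0]]]}}

```text
time_s: 9.8
tcp_pos: [0.6303, -0.0945, 0.2702]
ee_rot: [[-0.99, -0.138, 0.0], [-0.138, 0.99, 0.0], [-0.0, 0.0, -1.0]]
wrist_force: [0.7, 0.3, -3.1]
gripper_width: 0.185
gripper_force: 29.9
```

```bash
python3 st.py
```

```text
t 9.8 yaw 7.93 mm: n 0.5 s -24.6 z -0.0 F n 0.8 s 0.2 z -3.1 mom n -0.07 s -0.02 z 0.04 grip 0.18491560331122317
```

>>> {"method": "jog_arm", "body": {"rows": [[[0,0.002,0,0],[0,0.002,0,0],[0,0,0,0]]]}}

```text
time_s: 10.18
tcp_pos: [0.6297, -0.0905, 0.2702]
ee_rot: [[-0.99, -0.138, -0.0], [-0.138, 0.99, -0.0], [0.0, -0.0, -1.0]]
wrist_force: [-0.1, 0.1, -3.0]
gripper_width: 0.179
gripper_force: 29.9
```

```bash
python3 st.py
```

```text
t 10.18 yaw 7.93 mm: n 0.5 s -20.5 z -0.0 F n -0.1 s 0.1 z -3.0 mom n -0.02 s -0.05 z 0.03 grip 0.1786231599829757
```

>>> {"method": "jog_arm", "body": {"rows": [[[0,0.002,0,0],[0,0.002,0,0],[0,0,0,0]]]}}

```text
time_s: 10.55
tcp_pos: [0.6292, -0.0865, 0.2701]
ee_rot: [[-0.99, -0.138, -0.0], [-0.138, 0.99, -0.0], [0.0, -0.0, -1.0]]
wrist_force: [0.7, -0.7, -2.5]
gripper_width: 0.182
gripper_force: 29.9
```

```bash
python3 st.py
```

```text
t 10.55 yaw 7.94 mm: n 0.5 s -16.5 z -0.1 F n 0.6 s -0.8 z -2.5 mom n -0.02 s -0.02 z 0.04 grip 0.1820111491290602
```

>>> {"method": "jog_arm", "body": {"rows": [[[0,0.002,0,0],[0,0.002,0,0],[0,0,0,0]]]}}

```text
time_s: 10.92
tcp_pos: [0.6286, -0.0826, 0.2702]
ee_rot: [[-0.99, -0.138, 0.0], [-0.138, 0.99, 0.0], [-0.0, 0.0, -1.0]]
wrist_force: [0.4, -0.0, -2.6]
gripper_width: 0.184
gripper_force: 29.9
```

```bash
python3 st.py
```

```text
t 10.93 yaw 7.94 mm: n 0.5 s -12.5 z -0.0 F n 0.4 s -0.1 z -2.6 mom n 0.02 s -0.04 z 0.05 grip 0.18394809266725867
```

>>> {"method": "jog_arm", "body": {"rows": [[[0,0.002,0,0],[0,0.002,0,0],[0,0,0,0]]]}}

```text
time_s: 11.3
tcp_pos: [0.6281, -0.0786, 0.2702]
ee_rot: [[-0.99, -0.138, 0.0], [-0.138, 0.99, 0.0], [-0.0, 0.0, -1.0]]
wrist_force: [1.0, 0.9, -3.9]
gripper_width: 0.183
gripper_force: 29.9
```

```bash
python3 st.py
```

```text
t 11.3 yaw 7.94 mm: n 0.5 s -8.5 z -0.0 F n 1.1 s 0.8 z -3.9 mom n -0.04 s -0.04 z 0.05 grip 0.18252876135565194
```

>>> {"method": "jog_arm", "body": {"rows": [[[0,0.002,0,0],[0,0.002,0,0],[0,0.002,0,0],[0,0,0,0]]]}}

```text
time_s: 11.8
tcp_pos: [0.6272, -0.0727, 0.2702]
ee_rot: [[-0.99, -0.138, -0.0], [-0.138, 0.99, 0.0], [-0.0, 0.0, -1.0]]
wrist_force: [-0.8, 0.3, -2.1]
gripper_width: 0.178
gripper_force: 29.9
```

```bash
python3 st.py
```

```text
t 11.8 yaw 7.94 mm: n 0.5 s -2.5 z -0.0 F n -0.7 s 0.4 z -2.1 mom n -0.02 s -0.05 z -0.03 grip 0.17837045072244093
```

>>> {"method": "jog_arm", "body": {"rows": [[[0,0.002,0,0],[0,0.002,0,0],[0,0.002,0,0],[0,0,0,0]]]}}

```text
time_s: 12.3
tcp_pos: [0.6264, -0.0667, 0.2702]
ee_rot: [[-0.99, -0.138, 0.0], [-0.138, 0.99, 0.0], [-0.0, 0.0, -1.0]]
wrist_force: [0.8, 0.0, -3.0]
gripper_width: 0.186
gripper_force: 29.9
```

```bash
python3 st.py
```

```text
t 12.3 yaw 7.94 mm: n 0.5 s 3.5 z -0.0 F n 0.8 s -0.1 z -3.0 mom n -0.01 s 0.04 z -0.00 grip 0.18568499488473927
```

>>> {"method": "jog_arm", "body": {"rows": [[[0,0.002,0,0],[0,0.002,0,0],[0,0.002,0,0],[0,0,0,0]]]}}

```text
time_s: 12.8
tcp_pos: [0.6256, -0.0608, 0.2702]
ee_rot: [[-0.99, -0.138, 0.0], [-0.138, 0.99, 0.0], [-0.0, 0.0, -1.0]]
wrist_force: [0.1, -0.3, -3.1]
gripper_width: 0.179
gripper_force: 29.9
```

```bash
python3 st.py
```

```text
t 12.8 yaw 7.94 mm: n 0.5 s 9.5 z -0.0 F n 0.0 s -0.3 z -3.1 mom n -0.01 s 0.03 z -0.01 grip 0.17890094256772093
```

No contact yet. I probe up and down in small steps to check it is really in the channel and to centre it.

>>> {"method": "jog_arm", "body": {"rows": [[[0,0,-0.0007,0],[0,0,-0.0007,0],[0,0,0,0]]]}}

```text
time_s: 13.18
tcp_pos: [0.6256, -0.061, 0.2712]
ee_rot: [[-0.99, -0.138, -0.0], [-0.138, 0.99, 0.0], [0.0, 0.0, -1.0]]
wrist_force: [0.4, -0.2, -4.2]
gripper_width: 0.184
gripper_force: 29.9
```

```bash
python3 st.py
```

```text
t 13.18 yaw 7.91 mm: n 0.4 s 9.3 z 1.0 F n 0.3 s -0.3 z -4.2 mom n 0.02 s -0.18 z 0.02 grip 0.1840605114695592
```

>>> {"method": "jog_arm", "body": {"rows": [[[0,0,0.0007,0],[0,0,0.0007,0],[0,0,0.0007,0],[0,0,0.0007,0],[0,0,0,0]]]}}

```text
time_s: 13.8
tcp_pos: [0.6256, -0.061, 0.2687]
ee_rot: [[-0.99, -0.138, -0.0], [-0.138, 0.99, -0.0], [0.0, -0.0, -1.0]]
wrist_force: [-0.6, -0.3, -2.8]
gripper_width: 0.181
gripper_force: 29.9
```

```bash
python3 st.py
```

```text
t 13.8 yaw 7.93 mm: n 0.4 s 9.3 z -1.5 F n -0.7 s -0.3 z -2.8 mom n -0.01 s 0.00 z -0.00 grip 0.18123065662208085
```

Upward contact came at z≈+0.9, so the hook is in the channel with its centre near −0.6. I set that height and probe sideways.

>>> {"method": "jog_arm", "body": {"rows": [[[0,0,-0.0008,0],[-0.0006,0,0,0],[-0.0006,0,0,0],[0,0,0,0]]]}}

```text
time_s: 14.3
tcp_pos: [0.6268, -0.0608, 0.2695]
ee_rot: [[-0.99, -0.138, -0.0], [-0.138, 0.99, -0.0], [0.0, 0.0, -1.0]]
wrist_force: [-0.2, 0.0, -2.7]
gripper_width: 0.179
gripper_force: 29.9
```

```bash
python3 st.py
```

```text
t 14.3 yaw 7.92 mm: n 1.6 s 9.3 z -0.7 F n -0.2 s 0.1 z -2.7 mom n -0.03 s -0.00 z 0.00 grip 0.17867014443374626
```

>>> {"method": "jog_arm", "body": {"rows": [[[0.0006,0,0,0],[0.0006,0,0,0],[0.0006,0,0,0],[0.0006,0,0,0],[0,0,0,0]]]}}

```text
time_s: 14.92
tcp_pos: [0.6244, -0.0611, 0.2696]
ee_rot: [[-0.99, -0.138, 0.0], [-0.138, 0.99, -0.0], [-0.0, -0.0, -1.0]]
wrist_force: [-0.1, -0.2, -2.5]
gripper_width: 0.183
gripper_force: 29.9
```

```bash
python3 st.py
```

```text
t 14.93 yaw 7.93 mm: n -0.8 s 9.3 z -0.6 F n -0.2 s -0.2 z -2.5 mom n -0.02 s -0.03 z -0.04 grip 0.18298258861639502
```

>>> {"method": "jog_arm", "body": {"rows": [[[-0.0012,0,0,0],[0,0.003,0,0],[0,0.003,0,0],[0,0.003,0,0],[0,0.003,0,0],[0,0.003,0,0],[0,0.003,0,0],[0,0,0,0]]]}}

```text
time_s: 15.92
tcp_pos: [0.6231, -0.0429, 0.2696]
ee_rot: [[-0.99, -0.138, -0.0], [-0.138, 0.99, -0.0], [0.0, -0.0, -1.0]]
wrist_force: [-0.3, 0.9, -3.3]
gripper_width: 0.183
gripper_force: 29.9
```

```bash
python3 st.py
```

```text
t 15.93 yaw 7.94 mm: n 0.5 s 27.6 z -0.6 F n -0.2 s 0.9 z -3.3 mom n -0.02 s -0.01 z -0.02 grip 0.18308681170011804
```

>>> {"method": "jog_arm", "body": {"rows": [[[0,0.003,0,0],[0,0.003,0,0],[0,0.003,0,0],[0,0.003,0,0],[0,0.003,0,0],[0,0,0,0]]]}}

```text
time_s: 16.68
tcp_pos: [0.621, -0.028, 0.2696]
ee_rot: [[-0.99, -0.138, 0.0], [-0.138, 0.99, 0.0], [-0.0, 0.0, -1.0]]
wrist_force: [-0.0, -1.0, -2.5]
gripper_width: 0.182
gripper_force: 29.9
```

```bash
python3 st.py
```

```text
t 16.68 yaw 7.94 mm: n 0.5 s 42.6 z -0.6 F n -0.2 s -1.0 z -2.5 mom n -0.01 s -0.04 z -0.00 grip 0.18155950658893225
```

>>> {"method": "jog_arm", "body": {"rows": [[[0,0.003,0,0],[0,0.003,0,0],[0,0.003,0,0],[0,0,0,0]]]}}

```text
time_s: 17.18
tcp_pos: [0.6198, -0.0191, 0.2696]
ee_rot: [[-0.99, -0.138, -0.0], [-0.138, 0.99, 0.0], [0.0, 0.0, -1.0]]
wrist_force: [-0.1, -1.0, -3.3]
gripper_width: 0.176
gripper_force: 29.9
```

```bash
python3 st.py
```

```text
t 17.18 yaw 7.95 mm: n 0.5 s 51.6 z -0.6 F n -0.3 s -1.0 z -3.3 mom n -0.04 s -0.02 z 0.01 grip 0.1762589205255324
```

>>> {"method": "jog_arm", "body": {"rows": [[[-0.0008,0,0,0],[-0.0007,0,0,0],[0,0,0,0]]]}}

```text
time_s: 17.55
tcp_pos: [0.6211, -0.0193, 0.2694]
ee_rot: [[-0.99, -0.138, -0.001], [-0.138, 0.99, -0.0], [0.001, 0.0, -1.0]]
wrist_force: [-0.9, 0.5, -1.8]
gripper_width: 0.182
gripper_force: 29.9
```

```bash
python3 st.py
```

```text
t 17.55 yaw 7.91 mm: n 1.7 s 51.2 z -0.8 F n -0.8 s 0.6 z -1.8 mom n 0.06 s 0.26 z -0.06 grip 0.1817435892936298
```

>>> {"method": "jog_arm", "body": {"rows": [[[0.0008,0,0,0],[0.0008,0,0,0],[0.0007,0,0,0],[0.0007,0,0,0],[0,0,0,0]]]}}

```text
time_s: 18.18
tcp_pos: [0.6183, -0.0196, 0.2696]
ee_rot: [[-0.99, -0.138, 0.0], [-0.138, 0.99, 0.0], [-0.0, -0.0, -1.0]]
wrist_force: [0.1, 0.9, -4.0]
gripper_width: 0.18
gripper_force: 29.9
```

```bash
python3 st.py
```

```text
t 18.18 yaw 7.93 mm: n -1.0 s 51.3 z -0.6 F n 0.3 s 0.9 z -4.0 mom n 0.03 s -0.04 z 0.02 grip 0.17995966517237832
```

>>> {"method": "jog_arm", "body": {"rows": [[[-0.0011,0,0,0],[0,0.002,0,0],[0,0.002,0,0],[0,0.002,0,0],[0,0.002,0,0],[0,0,0,0]]]}}

```text
time_s: 18.92
tcp_pos: [0.6183, -0.0113, 0.2696]
ee_rot: [[-0.99, -0.138, 0.0], [-0.138, 0.99, 0.0], [-0.0, 0.0, -1.0]]
wrist_force: [0.1, 0.1, -2.6]
gripper_width: 0.179
gripper_force: 29.9
```

```bash
python3 st.py
```

```text
t 18.93 yaw 7.94 mm: n 0.1 s 59.5 z -0.6 F n 0.2 s 0.1 z -2.6 mom n -0.04 s -0.01 z -0.00 grip 0.1794388175956498
```

>>> {"method": "jog_arm", "body": {"rows": [[[0,0.002,0,0],[0,0.002,0,0],[0,0.002,0,0],[0,0,0,0]]]}}

```text
time_s: 19.42
tcp_pos: [0.6175, -0.0054, 0.2696]
ee_rot: [[-0.99, -0.138, -0.0], [-0.138, 0.99, 0.0], [0.0, 0.0, -1.0]]
wrist_force: [-0.7, -0.7, -3.5]
gripper_width: 0.181
gripper_force: 29.9
```

```bash
python3 st.py
```

```text
t 19.43 yaw 7.94 mm: n 0.1 s 65.5 z -0.6 F n -0.8 s -0.6 z -3.5 mom n -0.07 s -0.08 z 0.07 grip 0.18140023556967722
```

>>> {"method": "jog_arm", "body": {"rows": [[[0,0.002,0,0],[0,0.002,0,0],[0,0.002,0,0],[0,0,0,0]]]}}

```text
time_s: 19.92
tcp_pos: [0.6166, 0.0006, 0.2695]
ee_rot: [[-0.99, -0.138, -0.0], [-0.138, 0.99, 0.0], [0.0, 0.0, -1.0]]
wrist_force: [-0.4, -0.6, -2.5]
gripper_width: 0.184
gripper_force: 29.9
```

```bash
python3 st.py
```

```text
t 19.93 yaw 7.94 mm: n 0.1 s 71.5 z -0.7 F n -0.5 s -0.5 z -2.5 mom n -0.03 s -0.01 z 0.00 grip 0.1843866653560611
```

>>> {"method": "jog_arm", "body": {"rows": [[[0,0.002,0,0],[0,0.002,0,0],[0,0.002,0,0],[0,0,0,0]]]}}

```text
time_s: 20.42
tcp_pos: [0.6158, 0.0065, 0.2696]
ee_rot: [[-0.99, -0.138, 0.0], [-0.138, 0.99, 0.0], [-0.0, 0.0, -1.0]]
wrist_force: [-0.6, 0.5, -2.6]
gripper_width: 0.178
gripper_force: 29.9
```

```bash
python3 st.py
```

```text
t 20.43 yaw 7.94 mm: n 0.1 s 77.5 z -0.6 F n -0.6 s 0.6 z -2.6 mom n -0.04 s -0.02 z 0.07 grip 0.1784356658845523
```

```bash
python3 - <<'E'
from h import *
a=np.radians(7.9);N=np.array([np.cos(a),np.sin(a),0]);D=np.array([-np.sin(a),np.cos(a),0]);M=np.array([.6484,-.0679,.167])
for nm,u,v,n in [('bumper tip',278/4+180,157/4+105,-.0235),('bolt right end',382/4+180,190/4+105,-.02),('bolt',382/4+180,190/4+105,0.0)]:
    e,d=ray('scene',u,v);p=e+d*(((M+N*n-e)@N)/(d@N)); print(nm,((p-M)@D*1e3).round(1),((p-M)[2]*1e3).round(1))
E
```

```text
bumper tip 202.8 -18.9
bolt right end 134.3 -24.4
bolt 149.2 -36.5
```

>>> {"method": "jog_arm", "body": {"rows": [[[0,0.002,0,0],[0,0.002,0,0],[0,0.002,0,0],[0,0,0,0]]]}}

```text
time_s: 20.92
tcp_pos: [0.615, 0.0124, 0.2696]
ee_rot: [[-0.99, -0.138, 0.0], [-0.138, 0.99, 0.0], [-0.0, 0.0, -1.0]]
wrist_force: [-0.1, -0.4, -3.9]
gripper_width: 0.178
gripper_force: 29.9
```

```bash
python3 st.py
```

```text
t 20.93 yaw 7.94 mm: n 0.1 s 83.5 z -0.6 F n -0.2 s -0.4 z -3.9 mom n -0.04 s 0.01 z -0.12 grip 0.1783340367344537
```

>>> {"method": "jog_arm", "body": {"rows": [[[0,0.002,0,0],[0,0.002,0,0],[0,0.002,0,0],[0,0.002,0,0],[0,0.002,0,0],[0,0,0,0]]]}}

```text
time_s: 21.68
tcp_pos: [0.6136, 0.0224, 0.2695]
ee_rot: [[-0.99, -0.138, -0.0], [-0.138, 0.99, -0.0], [0.0, 0.0, -1.0]]
wrist_force: [0.1, -0.5, -3.5]
gripper_width: 0.18
gripper_force: 29.9
```

```bash
python3 st.py
```

```text
t 21.68 yaw 7.94 mm: n 0.0 s 93.5 z -0.7 F n -0.0 s -0.5 z -3.5 mom n -0.01 s 0.01 z -0.01 grip 0.17978234205106863
```

>>> {"method": "jog_arm", "body": {"rows": [[[0,0.002,0,0],[0,0.002,0,0],[0,0.002,0,0],[0,0.002,0,0],[0,0,0,0]]]}}

```text
time_s: 22.3
tcp_pos: [0.6125, 0.0303, 0.2696]
ee_rot: [[-0.99, -0.138, 0.0], [-0.138, 0.99, 0.0], [-0.0, 0.0, -1.0]]
wrist_force: [0.3, -0.0, -2.2]
gripper_width: 0.183
gripper_force: 29.9
```

```bash
python3 st.py
```

```text
t 22.3 yaw 7.94 mm: n 0.0 s 101.5 z -0.6 F n 0.3 s -0.1 z -2.2 mom n -0.03 s -0.05 z 0.04 grip 0.1826114130479417
```

>>> {"method": "jog_arm", "body": {"rows": [[[-0.0007,0,0,0],[-0.0007,0,0,0],[0,0,0,0]]]}}

```text
time_s: 22.68
tcp_pos: [0.614, 0.0303, 0.2695]
ee_rot: [[-0.99, -0.138, -0.0], [-0.138, 0.99, 0.0], [0.0, 0.0, -1.0]]
wrist_force: [-0.6, 0.2, -3.1]
gripper_width: 0.181
gripper_force: 29.9
```

```bash
python3 st.py
```

```text
t 22.68 yaw 7.92 mm: n 1.5 s 101.3 z -0.7 F n -0.5 s 0.3 z -3.1 mom n -0.02 s -0.03 z 0.03 grip 0.18076408753291792
```

>>> {"method": "jog_arm", "body": {"rows": [[[0.0007,0,0,0],[0.0007,0,0,0],[0.0007,0,0,0],[0.0007,0,0,0],[0,0,0,0]]]}}

```text
time_s: 23.3
tcp_pos: [0.6113, 0.03, 0.2697]
ee_rot: [[-0.99, -0.138, 0.001], [-0.138, 0.99, 0.0], [-0.001, 0.0, -1.0]]
wrist_force: [1.0, -0.8, -3.3]
gripper_width: 0.186
gripper_force: 29.9
```

```bash
python3 st.py
```

```text
t 23.3 yaw 7.92 mm: n -1.2 s 101.3 z -0.5 F n 0.9 s -0.9 z -3.3 mom n -0.06 s -0.29 z -0.02 grip 0.1860956284855395
```

Contact at n≈−1.0 here versus +1.5 back at s=51, so the rail lies about 0.45° less askew than measured. I recentre and turn slightly.

>>> {"method": "jog_arm", "body": {"rows": [[[-0.0018,0,0,0.007],[0,0.002,0,0],[0,0.002,0,0],[0,0,0,0]]]}}

```text
time_s: 23.8
tcp_pos: [0.6123, 0.0343, 0.2695]
ee_rot: [[-0.991, -0.131, -0.0], [-0.131, 0.991, 0.0], [0.0, 0.0, -1.0]]
wrist_force: [0.2, -0.0, -3.1]
gripper_width: 0.183
gripper_force: 29.9
```

```bash
python3 st.py
```

```text
t 23.8 yaw 7.54 mm: n 0.4 s 105.4 z -0.7 F n 0.2 s -0.0 z -3.1 mom n 0.03 s -0.06 z 0.03 grip 0.1832296287506768
```

>>> {"method": "jog_arm", "body": {"rows": [[[0,0.002,0,0],[0,0.002,0,0],[0,0,0,0]]]}}

```text
time_s: 24.18
tcp_pos: [0.6118, 0.0383, 0.2696]
ee_rot: [[-0.991, -0.131, 0.0], [-0.131, 0.991, 0.0], [-0.0, 0.0, -1.0]]
wrist_force: [0.5, 0.3, -2.9]
gripper_width: 0.182
gripper_force: 29.9
```

```bash
python3 st.py
```

```text
t 24.18 yaw 7.54 mm: n 0.5 s 109.4 z -0.6 F n 0.5 s 0.3 z -2.9 mom n -0.03 s -0.01 z -0.04 grip 0.18215849496460046
```

>>> {"method": "jog_arm", "body": {"rows": [[[0,0.002,0,0],[0,0.002,0,0],[0,0,0,0]]]}}

```text
time_s: 24.55
tcp_pos: [0.6113, 0.0422, 0.2695]
ee_rot: [[-0.991, -0.131, -0.0], [-0.131, 0.991, 0.0], [0.0, 0.0, -1.0]]
wrist_force: [-0.2, 0.7, -1.7]
gripper_width: 0.184
gripper_force: 29.9
```

```bash
python3 st.py
```

```text
t 24.55 yaw 7.53 mm: n 0.5 s 113.3 z -0.7 F n -0.1 s 0.7 z -1.7 mom n -0.05 s -0.03 z -0.06 grip 0.1841583927575771
```

>>> {"method": "jog_arm", "body": {"rows": [[[0,0.002,0,0],[0,0.002,0,0],[0,0,0,0]]]}}

```text
time_s: 24.92
tcp_pos: [0.6108, 0.0462, 0.2696]
ee_rot: [[-0.991, -0.131, -0.0], [-0.131, 0.991, 0.0], [0.0, 0.0, -1.0]]
wrist_force: [0.5, 0.0, -3.2]
gripper_width: 0.181
gripper_force: 29.9
```

```bash
python3 st.py
```

```text
t 24.93 yaw 7.53 mm: n 0.5 s 117.3 z -0.6 F n 0.5 s -0.0 z -3.2 mom n 0.00 s -0.02 z -0.02 grip 0.18058743540727853
```

>>> {"method": "jog_arm", "body": {"rows": [[[0,0.002,0,0],[0,0.002,0,0],[0,0,0,0]]]}}

```text
time_s: 25.3
tcp_pos: [0.6103, 0.0501, 0.2696]
ee_rot: [[-0.991, -0.131, 0.0], [-0.131, 0.991, 0.0], [-0.0, 0.0, -1.0]]
wrist_force: [-0.7, -0.4, -3.0]
gripper_width: 0.179
gripper_force: 29.9
```

```bash
python3 st.py
```

```text
t 25.3 yaw 7.54 mm: n 0.6 s 121.3 z -0.6 F n -0.7 s -0.3 z -3.0 mom n 0.04 s -0.03 z -0.05 grip 0.17894348992314169
```

>>> {"method": "jog_arm", "body": {"rows": [[[0,0.002,0,0],[0,0.002,0,0],[0,0,0,0]]]}}

```text
time_s: 25.68
tcp_pos: [0.6096, 0.054, 0.2695]
ee_rot: [[-0.991, -0.131, -0.001], [-0.131, 0.991, -0.0], [0.001, -0.0, -1.0]]
wrist_force: [-1.2, 0.2, -2.6]
gripper_width: 0.179
gripper_force: 29.9
```

```bash
python3 st.py
```

```text
t 25.68 yaw 7.53 mm: n 0.4 s 125.2 z -0.7 F n -1.2 s 0.3 z -2.6 mom n -0.13 s 0.16 z 0.03 grip 0.17856049141219668
```

>>> {"method": "jog_arm", "body": {"rows": [[[0,0.002,0,0],[0,0.002,0,0],[0,0,0,0]]]}}

```text
time_s: 26.05
tcp_pos: [0.6086, 0.0574, 0.2692]
ee_rot: [[-0.991, -0.131, -0.002], [-0.131, 0.991, -0.001], [0.002, -0.001, -1.0]]
wrist_force: [-1.5, -3.0, -2.1]
gripper_width: 0.182
gripper_force: 30.0
```

```bash
python3 st.py
```

```text
t 26.05 yaw 7.52 mm: n -0.1 s 128.7 z -1.0 F n -1.9 s -2.7 z -2.1 mom n -1.35 s 0.82 z 0.07 grip 0.18151098805514493
```

>>> {"method": "jog_arm", "body": {"rows": [[[0,0.002,0,0],[0,0.002,0,0],[0,0,0,0]]]}}

```text
time_s: 26.42
tcp_pos: [0.6084, 0.0617, 0.2694]
ee_rot: [[-0.991, -0.131, -0.001], [-0.131, 0.991, -0.001], [0.001, -0.0, -1.0]]
wrist_force: [-1.9, -5.3, -2.4]
gripper_width: 0.177
gripper_force: 30.0
```

```bash
python3 st.py
```

```text
t 26.43 yaw 7.52 mm: n 0.2 s 133.0 z -0.8 F n -2.6 s -5.0 z -2.4 mom n -1.52 s 1.00 z 0.11 grip 0.1771382183003351
```

The bolt bevel was met at s≈125, so the bumper is expected near 180–193. I continue gently.

>>> {"method": "jog_arm", "body": {"rows": [[[0,0.002,0,0],[0,0.002,0,0],[0,0,0,0]]]}}

```text
time_s: 26.8
tcp_pos: [0.6078, 0.0656, 0.2693]
ee_rot: [[-0.991, -0.131, -0.002], [-0.131, 0.991, -0.001], [0.002, -0.001, -1.0]]
wrist_force: [-3.1, -5.4, -2.7]
gripper_width: 0.183
gripper_force: 30.0
```

```bash
python3 st.py
```

```text
t 26.8 yaw 7.52 mm: n 0.2 s 136.9 z -0.9 F n -3.8 s -4.9 z -2.7 mom n -1.60 s 1.12 z 0.04 grip 0.1825827247820609
```

>>> {"method": "jog_arm", "body": {"rows": [[[0,0.002,0,0],[0,0.002,0,0],[0,0,0,0]]]}}

```text
time_s: 27.18
tcp_pos: [0.6071, 0.0693, 0.2693]
ee_rot: [[-0.991, -0.131, -0.002], [-0.131, 0.991, -0.001], [0.002, -0.001, -1.0]]
wrist_force: [-3.2, -5.0, -3.0]
gripper_width: 0.179
gripper_force: 30.0
```

```bash
python3 st.py
```

```text
t 27.18 yaw 7.52 mm: n 0.0 s 140.7 z -0.9 F n -3.8 s -4.5 z -3.0 mom n -1.74 s 1.23 z 0.08 grip 0.17885912514890542
```

>>> {"method": "jog_arm", "body": {"rows": [[[0,0.002,0,0],[0,0,0,0]]]}}

```text
time_s: 27.42
tcp_pos: [0.6068, 0.0725, 0.269]
ee_rot: [[-0.991, -0.131, -0.002], [-0.131, 0.991, 0.002], [0.001, 0.002, -1.0]]
wrist_force: [-3.8, -0.5, -3.6]
gripper_width: 0.177
gripper_force: 29.9
```

```bash
python3 st.py
```

```text
t 27.43 yaw 7.5 mm: n 0.2 s 143.9 z -1.2 F n -3.8 s 0.0 z -3.6 mom n -0.09 s 1.31 z 0.10 grip 0.17679273747297453
```

>>> {"method": "jog_arm", "body": {"rows": [[[0,0.002,0,0],[0,0.002,0,0],[0,0.002,0,0],[0,0,0,0]]]}}

```text
time_s: 27.92
tcp_pos: [0.6066, 0.0781, 0.2696]
ee_rot: [[-0.991, -0.131, 0.0], [-0.131, 0.991, 0.001], [-0.0, 0.001, -1.0]]
wrist_force: [-3.8, -0.7, -3.4]
gripper_width: 0.182
gripper_force: 29.9
```

```bash
python3 st.py
```

```text
t 27.93 yaw 7.53 mm: n 0.8 s 149.6 z -0.6 F n -3.8 s -0.1 z -3.4 mom n -0.29 s 1.35 z 0.04 grip 0.1823281570782797
```

>>> {"method": "jog_arm", "body": {"rows": [[[0,0.002,0,0],[0,0.002,0,0],[0,0.002,0,0],[0,0,0,0]]]}}

```text
time_s: 28.42
tcp_pos: [0.6058, 0.0841, 0.2696]
ee_rot: [[-0.991, -0.131, 0.0], [-0.131, 0.991, 0.001], [-0.0, 0.001, -1.0]]
wrist_force: [-3.5, -2.0, -1.9]
gripper_width: 0.177
gripper_force: 29.9
```

```bash
python3 st.py
```

```text
t 28.43 yaw 7.53 mm: n 0.8 s 155.5 z -0.6 F n -3.8 s -1.5 z -1.9 mom n -0.34 s 1.37 z -0.00 grip 0.17706841029749484
```

>>> {"method": "jog_arm", "body": {"rows": [[[0,0.002,0,0],[0,0.002,0,0],[0,0.002,0,0],[0,0,0,0]]]}}

```text
time_s: 28.92
tcp_pos: [0.605, 0.09, 0.2695]
ee_rot: [[-0.991, -0.131, 0.0], [-0.131, 0.991, 0.001], [-0.0, 0.001, -1.0]]
wrist_force: [-4.3, -1.9, -2.2]
gripper_width: 0.185
gripper_force: 29.9
```

```bash
python3 st.py
```

```text
t 28.93 yaw 7.53 mm: n 0.9 s 161.5 z -0.7 F n -4.5 s -1.3 z -2.2 mom n -0.31 s 1.39 z 0.02 grip 0.18493848810826644
```

>>> {"method": "jog_arm", "body": {"rows": [[[0,0.002,0,0],[0,0.002,0,0],[0,0.002,0,0],[0,0,0,0]]]}}

```text
time_s: 29.42
tcp_pos: [0.6043, 0.096, 0.2695]
ee_rot: [[-0.991, -0.131, 0.0], [-0.131, 0.991, 0.001], [-0.0, 0.001, -1.0]]
wrist_force: [-3.3, -0.8, -3.3]
gripper_width: 0.185
gripper_force: 29.9
```

```bash
python3 st.py
```

```text
t 29.43 yaw 7.53 mm: n 0.9 s 167.5 z -0.7 F n -3.4 s -0.3 z -3.3 mom n -0.35 s 1.31 z -0.04 grip 0.18473247001545767
```

>>> {"method": "jog_arm", "body": {"rows": [[[0,0.002,0,0],[0,0.002,0,0],[0,0.002,0,0],[0,0,0,0]]]}}

```text
time_s: 29.92
tcp_pos: [0.6035, 0.1019, 0.2695]
ee_rot: [[-0.991, -0.131, 0.0], [-0.131, 0.991, 0.001], [-0.0, 0.001, -1.0]]
wrist_force: [-2.9, -1.5, -2.8]
gripper_width: 0.184
gripper_force: 29.9
```

```bash
python3 st.py
```

```text
t 29.93 yaw 7.53 mm: n 1.0 s 173.6 z -0.7 F n -3.1 s -1.1 z -2.8 mom n -0.30 s 1.38 z -0.02 grip 0.18356151531916806
```

>>> {"method": "jog_arm", "body": {"rows": [[[0,0.001,0,0],[0,0.001,0,0],[0,0.001,0,0],[0,0,0,0]]]}}

```text
time_s: 30.42
tcp_pos: [0.6031, 0.1046, 0.2695]
ee_rot: [[-0.991, -0.131, -0.0], [-0.131, 0.991, 0.0], [0.0, 0.0, -1.0]]
wrist_force: [-4.3, -1.4, -2.1]
gripper_width: 0.183
gripper_force: 29.9
```

```bash
python3 st.py
```

```text
t 30.43 yaw 7.52 mm: n 0.9 s 176.3 z -0.7 F n -4.4 s -0.8 z -2.1 mom n -0.54 s 1.35 z -0.00 grip 0.18281316582633725
```

>>> {"method": "jog_arm", "body": {"rows": [[[0,0.001,0,0],[0,0,0,0]]]}}

```text
time_s: 30.68
tcp_pos: [0.603, 0.1056, 0.2696]
ee_rot: [[-0.991, -0.131, 0.0], [-0.131, 0.991, 0.0], [-0.0, 0.0, -1.0]]
wrist_force: [-3.7, -2.9, -1.5]
gripper_width: 0.182
gripper_force: 29.9
```

```bash
python3 st.py
```

```text
t 30.68 yaw 7.52 mm: n 0.9 s 177.3 z -0.6 F n -4.1 s -2.4 z -1.5 mom n -0.56 s 1.35 z 0.00 grip 0.1822322977881227
```

>>> {"method": "jog_arm", "body": {"rows": [[[0,0.001,0,0],[0,0,0,0]]]}}

```text
time_s: 30.92
tcp_pos: [0.6029, 0.1066, 0.2696]
ee_rot: [[-0.991, -0.131, 0.0], [-0.131, 0.991, 0.0], [-0.0, 0.0, -1.0]]
wrist_force: [-2.7, -2.3, -2.3]
gripper_width: 0.184
gripper_force: 29.9
```

```bash
python3 st.py
```

```text
t 30.93 yaw 7.53 mm: n 1.0 s 178.3 z -0.6 F n -3.0 s -1.9 z -2.3 mom n -0.53 s 1.32 z -0.02 grip 0.183791874129412
```

>>> {"method": "jog_arm", "body": {"rows": [[[0,0.001,0,0],[0,0,0,0]]]}}

```text
time_s: 31.18
tcp_pos: [0.6027, 0.1076, 0.2696]
ee_rot: [[-0.991, -0.131, 0.0], [-0.131, 0.991, 0.0], [-0.0, 0.0, -1.0]]
wrist_force: [-2.9, -2.0, -2.7]
gripper_width: 0.182
gripper_force: 29.9
```

```bash
python3 st.py
```

```text
t 31.18 yaw 7.53 mm: n 1.0 s 179.3 z -0.6 F n -3.1 s -1.6 z -2.7 mom n -0.58 s 1.42 z -0.07 grip 0.18214908951178985
```

>>> {"method": "jog_arm", "body": {"rows": [[[0,0.001,0,0],[0,0.001,0,0],[0,0,0,0]]]}}

```text
time_s: 31.55
tcp_pos: [0.6024, 0.1096, 0.2695]
ee_rot: [[-0.991, -0.131, 0.0], [-0.131, 0.991, 0.0], [-0.0, 0.0, -1.0]]
wrist_force: [-3.6, -1.5, -2.8]
gripper_width: 0.179
gripper_force: 29.9
```

```bash
python3 st.py
```

```text
t 31.55 yaw 7.52 mm: n 1.0 s 181.3 z -0.7 F n -3.8 s -1.0 z -2.8 mom n -0.53 s 1.36 z -0.11 grip 0.1785828196624627
```

>>> {"method": "jog_arm", "body": {"rows": [[[0,0.001,0,0],[0,0.001,0,0],[0,0,0,0]]]}}

```text
time_s: 31.92
tcp_pos: [0.6022, 0.1116, 0.2695]
ee_rot: [[-0.991, -0.131, 0.0], [-0.131, 0.991, 0.0], [-0.0, 0.0, -1.0]]
wrist_force: [-3.6, -2.3, -2.6]
gripper_width: 0.184
gripper_force: 29.9
```

```bash
python3 st.py
```

```text
t 31.93 yaw 7.52 mm: n 1.0 s 183.3 z -0.7 F n -3.8 s -1.8 z -2.6 mom n -0.58 s 1.39 z -0.07 grip 0.18371603234336767
```

>>> {"method": "jog_arm", "body": {"rows": [[[0,0.001,0,0],[0,0.001,0,0],[0,0,0,0]]]}}

```text
time_s: 32.3
tcp_pos: [0.6019, 0.1134, 0.2695]
ee_rot: [[-0.991, -0.131, -0.0], [-0.131, 0.991, -0.0], [0.0, -0.0, -1.0]]
wrist_force: [-3.1, -1.3, -2.8]
gripper_width: 0.18
gripper_force: 29.9
```

```bash
python3 st.py
```

```text
t 32.3 yaw 7.52 mm: n 1.0 s 185.1 z -0.7 F n -3.2 s -0.9 z -2.8 mom n -0.83 s 1.30 z -0.04 grip 0.17965248165560266
```

>>> {"method": "jog_arm", "body": {"rows": [[[0,0.001,0,0],[0,0,0,0]]]}}

```text
time_s: 32.55
tcp_pos: [0.6017, 0.114, 0.2695]
ee_rot: [[-0.991, -0.131, -0.0], [-0.131, 0.991, -0.001], [0.001, -0.001, -1.0]]
wrist_force: [-2.3, -3.1, -2.5]
gripper_width: 0.183
gripper_force: 30.0
```

```bash
python3 st.py
```

```text
t 32.55 yaw 7.52 mm: n 0.9 s 185.7 z -0.7 F n -2.7 s -2.7 z -2.5 mom n -1.33 s 1.32 z -0.05 grip 0.18274269202251256
```

>>> {"method": "jog_arm", "body": {"rows": [[[0,0.001,0,0],[0,0,0,0]]]}}

```text
time_s: 32.8
tcp_pos: [0.6016, 0.1146, 0.2695]
ee_rot: [[-0.991, -0.131, -0.001], [-0.131, 0.991, -0.002], [0.001, -0.002, -1.0]]
wrist_force: [-3.2, -5.7, -3.7]
gripper_width: 0.182
gripper_force: 30.0
```

```bash
python3 st.py
```

```text
t 32.8 yaw 7.51 mm: n 0.8 s 186.3 z -0.7 F n -4.0 s -5.2 z -3.7 mom n -1.71 s 1.34 z -0.06 grip 0.18236137274779593
```

>>> {"method": "jog_arm", "body": {"rows": [[[0,0.001,0,0],[0,0,0,0]]]}}

```text
time_s: 33.05
tcp_pos: [0.6014, 0.1155, 0.2695]
ee_rot: [[-0.991, -0.131, -0.001], [-0.131, 0.991, -0.002], [0.001, -0.002, -1.0]]
wrist_force: [-3.4, -5.0, -2.2]
gripper_width: 0.182
gripper_force: 30.0
```

```bash
python3 st.py
```

```text
t 33.05 yaw 7.51 mm: n 0.8 s 187.3 z -0.7 F n -4.1 s -4.4 z -2.2 mom n -1.67 s 1.33 z -0.15 grip 0.18236857758424366
```

>>> {"method": "jog_arm", "body": {"rows": [[[0,0.001,0,0],[0,0,0,0]]]}}

```text
time_s: 33.3
tcp_pos: [0.6013, 0.1163, 0.2696]
ee_rot: [[-0.991, -0.131, -0.001], [-0.131, 0.991, -0.002], [0.001, -0.002, -1.0]]
wrist_force: [-1.9, -5.9, -2.8]
gripper_width: 0.181
gripper_force: 30.0
```

```bash
python3 st.py
```

```text
t 33.3 yaw 7.51 mm: n 0.8 s 188.0 z -0.6 F n -2.7 s -5.6 z -2.8 mom n -1.99 s 1.29 z -0.07 grip 0.18113638166059384
```

>>> {"method": "jog_arm", "body": {"rows": [[[0,0.001,0,0],[0,0,0,0]]]}}

```text
time_s: 33.55
tcp_pos: [0.6012, 0.1174, 0.2695]
ee_rot: [[-0.991, -0.131, -0.001], [-0.131, 0.991, -0.002], [0.001, -0.002, -1.0]]
wrist_force: [-2.8, -4.6, -3.4]
gripper_width: 0.18
gripper_force: 30.0
```

```bash
python3 st.py
```

```text
t 33.55 yaw 7.51 mm: n 0.8 s 189.2 z -0.7 F n -3.5 s -4.2 z -3.4 mom n -1.75 s 1.32 z -0.06 grip 0.17981716012481314
```

>>> {"method": "jog_arm", "body": {"rows": [[[0,0.0005,0,0],[0,0,0,0]]]}}

```text
time_s: 33.8
tcp_pos: [0.6011, 0.1179, 0.2695]
ee_rot: [[-0.991, -0.131, -0.001], [-0.131, 0.991, -0.002], [0.001, -0.002, -1.0]]
wrist_force: [-3.3, -5.6, -3.0]
gripper_width: 0.181
gripper_force: 30.0
```

```bash
python3 st.py
```

```text
t 33.8 yaw 7.51 mm: n 0.8 s 189.7 z -0.7 F n -4.0 s -5.1 z -3.0 mom n -1.75 s 1.39 z 0.02 grip 0.18050051971757794
```

>>> {"method": "jog_arm", "body": {"rows": [[[0,0.0007,0,0],[0,0,0,0]]]}}

```text
time_s: 34.05
tcp_pos: [0.601, 0.1187, 0.2695]
ee_rot: [[-0.991, -0.131, -0.001], [-0.131, 0.991, -0.002], [0.001, -0.002, -1.0]]
wrist_force: [-2.7, -4.5, -2.1]
gripper_width: 0.177
gripper_force: 30.0
```

```bash
python3 st.py
```

```text
t 34.05 yaw 7.51 mm: n 0.8 s 190.5 z -0.7 F n -3.3 s -4.1 z -2.1 mom n -1.65 s 1.35 z -0.05 grip 0.17743357974724744
```

>>> {"method": "jog_arm", "body": {"rows": [[[0,0.0007,0,0],[0,0,0,0]]]}}

```text
time_s: 34.3
tcp_pos: [0.6009, 0.1195, 0.2695]
ee_rot: [[-0.991, -0.131, -0.001], [-0.131, 0.991, -0.002], [0.001, -0.002, -1.0]]
wrist_force: [-3.2, -4.8, -2.7]
gripper_width: 0.184
gripper_force: 30.0
```

```bash
python3 st.py
```

```text
t 34.3 yaw 7.51 mm: n 0.8 s 191.3 z -0.7 F n -3.8 s -4.4 z -2.7 mom n -1.67 s 1.39 z -0.03 grip 0.18373120837296616
```

Force is flat at about 4.5 N over the last 5 mm, unlike a spring, so I look before going on.

```bash
python3 - <<'E'
from h import *
a=capture('scene')[:,:,::-1]; cv2.imwrite('pics/s5.png',a)
cv2.imwrite('pics/c5.png',crop(a,195,85,325,185,6))
E
```

```text
(no output)
```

View pics/c5.png

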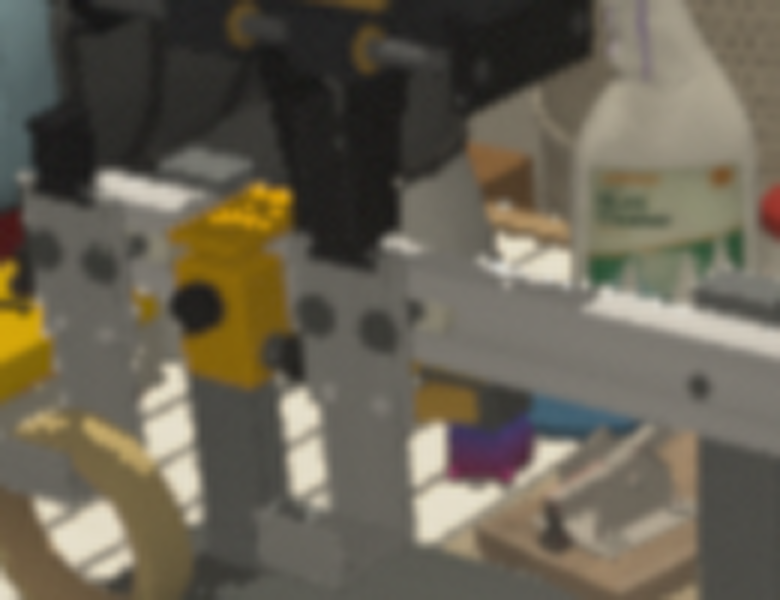

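```bash
python3 st.py; python3 - <<'E' | tail -12
from fit import *
s=sense();R=s['ee_rot'];yaw=np.arctan2(-R[0,1],R[1,1])
mb=np.array([[-26.5,14.5,0],[-26.5,-14.5,0],[-25,25,28],[-25,25,-20],[-25,25,-38],[-25,-25,-38]])/1e3
o=s['tcp_pos']+np.r_[np.array([[np.cos(yaw),-np.sin(yaw)],[np.sin(yaw),np.cos(yaw)]])@[.0221,-.0007],-.1032]
print('pred crop px',((proj('scene',T(o,yaw,mb))-[195,85]+.5)*6-.5).round(0).tolist())
for f in('scene0','s5'):
    g=cv2.imread(f'pics/{f}.png'); 
    for v in (143,144,145): print(f,v,[tuple(int(t) for t in g[v,u]) for u in range(236,254)])
E
```

```text
t 34.35 yaw 7.51 mm: n 0.8 s 191.2 z -0.7 F n -3.9 s -3.8 z -2.7 mom n -1.61 s 1.31 z -0.07 grip 0.17983165345488827
carrier [ 0.5095 -0.2458  0.1414] [-0.8  0.2  0.  -0.8 -1.  -0.1 -0.2  0.6  0.8 -0.   0.8 -0.9  0.7 -0.6]
rail mouth [ 0.6473 -0.0679  0.1693  0.1493] [ 0.2 -1.1  0.1  1.3 -0.4  0.3  0.6  0.3 -0.9 -0.3  0.5 -0.2]
pred crop px [[315.0, 314.0], [377.0, 330.0], [288.0, 236.0], [300.0, 355.0], [305.0, 399.0], [410.0, 428.0]]
scene0 143 [(14, 94, 126), (26, 88, 116), (42, 79, 96), (59, 72, 78), (78, 85, 87), (110, 119, 123), (113, 123, 126), (75, 82, 86), (45, 50, 53), (36, 41, 43), (33, 38, 39), (35, 38, 39), (38, 45, 51), (47, 70, 84), (54, 96, 119), (54, 101, 128), (45, 101, 130), (46, 102, 130)]
scene0 144 [(13, 95, 126), (26, 87, 114), (41, 77, 94), (53, 66, 72), (72, 78, 80), (93, 100, 103), (91, 100, 102), (62, 68, 70), (42, 45, 48), (34, 38, 40), (34, 37, 38), (33, 37, 39), (44, 48, 51), (66, 76, 82), (83, 100, 109), (84, 106, 118), (71, 105, 124), (64, 105, 128)]
scene0 145 [(14, 96, 129), (21, 88, 115), (35, 76, 96), (47, 64, 73), (57, 65, 68), (70, 77, 80), (68, 
[... 290 characters left out ...]
), (39, 43, 44), (63, 68, 70), (87, 94, 96), (92, 100, 101), (93, 100, 102), (92, 99, 101), (92, 100, 102), (93, 99, 101), (93, 100, 103), (92, 99, 102)]
s5 144 [(13, 96, 130), (21, 88, 116), (38, 75, 92), (52, 65, 70), (58, 64, 66), (50, 53, 55), (37, 41, 42), (34, 38, 40), (39, 42, 43), (60, 65, 67), (87, 94, 96), (93, 100, 102), (93, 100, 102), (93, 100, 102), (92, 99, 101), (93, 99, 102), (93, 100, 102), (93, 100, 102)]
s5 145 [(12, 99, 132), (18, 89, 118), (34, 77, 97), (46, 64, 73), (50, 58, 61), (47, 51, 54), (38, 42, 44), (34, 38, 38), (35, 39, 40), (57, 63, 64), (86, 93, 95), (92, 99, 102), (92, 100, 102), (94, 100, 103), (93, 99, 102), (94, 100, 102), (93, 99, 102), (94, 101, 103)]
```

The carrier follows the tool, and the bumper head has moved about 2 px (≈6 mm). The bolt is still rubbing, with the s-moment at 1.35, so release should be close. I continue in very small steps.

>>> {"method": "jog_arm", "body": {"rows": [[[0,0.0004,0,0],[0,0,0,0],[0,0,0,0]]]}}

```text
time_s: 34.72
tcp_pos: [0.6009, 0.1197, 0.2695]
ee_rot: [[-0.991, -0.131, -0.001], [-0.131, 0.991, -0.002], [0.001, -0.002, -1.0]]
wrist_force: [-3.0, -5.4, -3.2]
gripper_width: 0.181
gripper_force: 30.0
```

```bash
python3 st.py
```

```text
t 34.73 yaw 7.51 mm: n 0.8 s 191.5 z -0.7 F n -3.7 s -4.9 z -3.2 mom n -1.73 s 1.30 z -0.06 grip 0.18141395995998086
```

>>> {"method": "jog_arm", "body": {"rows": [[[0,0.0004,0,0],[0,0,0,0],[0,0,0,0]]]}}

```text
time_s: 35.1
tcp_pos: [0.6009, 0.12, 0.2695]
ee_rot: [[-0.991, -0.131, -0.001], [-0.131, 0.991, -0.002], [0.001, -0.002, -1.0]]
wrist_force: [-2.8, -6.5, -2.4]
gripper_width: 0.178
gripper_force: 30.0
```

```bash
python3 st.py
```

```text
t 35.1 yaw 7.51 mm: n 0.8 s 191.8 z -0.7 F n -3.7 s -6.1 z -2.4 mom n -1.89 s 1.28 z -0.11 grip 0.17792125525267619
```

>>> {"method": "jog_arm", "body": {"rows": [[[0,0.0004,0,0],[0,0,0,0],[0,0,0,0]]]}}

```text
time_s: 35.48
tcp_pos: [0.6008, 0.1203, 0.2695]
ee_rot: [[-0.991, -0.131, -0.001], [-0.131, 0.991, -0.002], [0.001, -0.002, -1.0]]
wrist_force: [-3.4, -5.2, -2.7]
gripper_width: 0.181
gripper_force: 30.0
```

```bash
python3 st.py
```

```text
t 35.48 yaw 7.51 mm: n 0.8 s 192.1 z -0.7 F n -4.1 s -4.7 z -2.7 mom n -1.95 s 1.28 z -0.06 grip 0.181005259424656
```

>>> {"method": "jog_arm", "body": {"rows": [[[0,0.0004,0,0],[0,0,0,0],[0,0,0,0]]]}}

```text
time_s: 35.85
tcp_pos: [0.6008, 0.1206, 0.2696]
ee_rot: [[-0.991, -0.131, -0.001], [-0.131, 0.991, -0.003], [0.001, -0.002, -1.0]]
wrist_force: [-2.7, -6.1, -3.3]
gripper_width: 0.182
gripper_force: 30.0
```

```bash
python3 st.py
```

```text
t 35.85 yaw 7.51 mm: n 0.8 s 192.4 z -0.6 F n -3.5 s -5.7 z -3.3 mom n -2.06 s 1.27 z -0.04 grip 0.18184405304785872
```

```bash
cat > hd.py <<'E'
from h import *
a=np.radians(7.5);D=np.array([-np.sin(a),np.cos(a),0]);N=np.array([np.cos(a),np.sin(a),0]);M=np.array([.6484,-.0679,.167])
if __name__=='__main__':
    q=proj('scene',[M+D*.200-N*.0235-[0,0,.019],M+D*.210-N*.0235-[0,0,.019]]);print('px per 10mm',q[0]-q[1],q.round(1).tolist())
    g=capture('scene')[:,:,::-1];cv2.imwrite('pics/s6.png',g)
    for f in('scene0','s5','s6'):
        r=cv2.imread(f'pics/{f}.png').astype(float).mean(2)[142:148,234:252].mean(0);print(f,r.round(0).astype(int).tolist())
E
python3 hd.py
```

```text
px per 10mm [3.50331674 0.93756125] [[250.8, 144.3], [247.3, 143.4]]
scene0 [80, 80, 79, 75, 72, 68, 75, 95, 96, 68, 47, 40, 38, 39, 52, 78, 97, 102]
s5 [81, 81, 81, 76, 71, 65, 65, 63, 49, 40, 41, 63, 92, 98, 98, 98, 98, 98]
s6 [81, 82, 80, 75, 70, 65, 61, 53, 44, 40, 50, 77, 95, 98, 98, 98, 98, 99]
```

>>> {"method": "jog_arm", "body": {"rows": [[[0,0.0005,0,0],[0,0,0,0]]]}}

```text
time_s: 36.15
tcp_pos: [0.6012, 0.1208, 0.2695]
ee_rot: [[-0.991, -0.131, 0.0], [-0.131, 0.991, -0.003], [0.0, -0.003, -1.0]]
wrist_force: [-0.8, -7.6, -3.7]
gripper_width: 0.176
gripper_force: 30.1
```

```bash
python3 st.py; python3 hd.py | tail -1
```

```text
t 36.15 yaw 7.54 mm: n 1.2 s 192.5 z -0.7 F n -1.8 s -7.4 z -3.7 mom n -2.72 s 0.73 z 0.08 grip 0.1756757278384959
s6 [82, 82, 80, 76, 71, 65, 62, 55, 45, 38, 41, 64, 91, 98, 98, 98, 98, 98]
```

Normal force and s-moment dropped suddenly, so the bolt has probably sprung out. I hold still and read again.

>>> {"method": "jog_arm", "body": {"rows": [[[0,0,0,0],[0,0,0,0]]]}}

```text
time_s: 36.45
tcp_pos: [0.6012, 0.1207, 0.2695]
ee_rot: [[-0.991, -0.131, 0.0], [-0.131, 0.991, -0.003], [0.0, -0.003, -1.0]]
wrist_force: [-1.4, -8.7, -3.7]
gripper_width: 0.182
gripper_force: 30.1
```

```bash
python3 st.py; python3 hd.py | tail -1; python3 - <<'E'
from h import *
cv2.imwrite('pics/c6.png',np.hstack([crop(cv2.imread(f'pics/{f}.png'),236,120,284,165,8) for f in('s5','s6')]))
E
```

```text
t 36.45 yaw 7.54 mm: n 1.2 s 192.4 z -0.7 F n -2.6 s -8.5 z -3.7 mom n -2.70 s 0.75 z 0.04 grip 0.18187930907095637
s6 [81, 82, 80, 76, 71, 65, 62, 55, 45, 39, 41, 63, 91, 98, 98, 98, 98, 98]
```

View pics/c6.png

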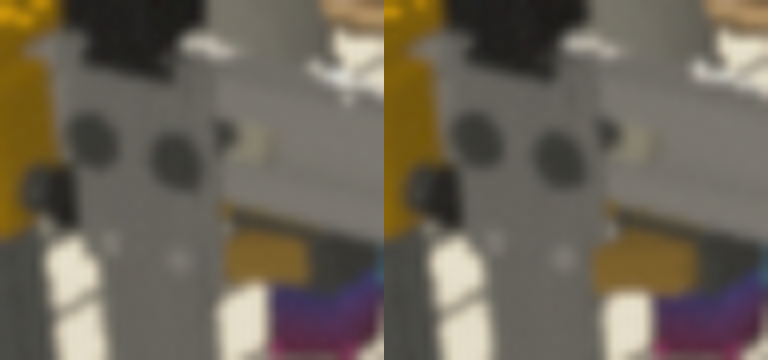

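The brass bolt has returned to its fully-out outline (px 262–275), behind the plate's trailing edge. I ease back so the bolt takes the load, then open just a little.

>>> {"method": "jog_arm", "body": {"rows": [[[0,-0.0005,0,0],[0,-0.0005,0,0],[0,-0.0005,0,0],[0,0,0,0]]]}}

```text
time_s: 37.0
tcp_pos: [0.6013, 0.1197, 0.2694]
ee_rot: [[-0.991, -0.131, 0.0], [-0.131, 0.991, -0.002], [-0.0, -0.002, -1.0]]
wrist_force: [-1.6, -5.8, -4.0]
gripper_width: 0.185
gripper_force: 30.0
```

```bash
python3 st.py
```

```text
t 37.0 yaw 7.54 mm: n 1.3 s 191.5 z -0.8 F n -2.4 s -5.5 z -4.0 mom n -2.17 s 0.86 z 0.05 grip 0.18479069390331515
```

>>> {"method": "jog_arm", "body": {"rows": [[[0,-0.0005,0,0],[0,-0.0005,0,0],[0,0,0,0]]]}}

```text
time_s: 37.38
tcp_pos: [0.6014, 0.1193, 0.2694]
ee_rot: [[-0.991, -0.131, 0.0], [-0.131, 0.991, -0.001], [-0.0, -0.001, -1.0]]
wrist_force: [-1.1, -5.5, -3.7]
gripper_width: 0.183
gripper_force: 30.0
```

```bash
python3 st.py;python3 hd.py | tail -1
```

```text
t 37.38 yaw 7.53 mm: n 1.3 s 191.1 z -0.8 F n -1.8 s -5.3 z -3.7 mom n -1.83 s 0.77 z 0.08 grip 0.1832410611559967
s6 [81, 82, 81, 75, 71, 65, 66, 67, 52, 39, 38, 58, 89, 97, 99, 98, 98, 98]
```

>>> {"method": "jog_arm", "body": {"rows": [[[0,-0.0005,0,0],[0,-0.0005,0,0],[0,0,0,0]]]}}

```text
time_s: 37.8
tcp_pos: [0.6014, 0.119, 0.2695]
ee_rot: [[-0.991, -0.131, 0.001], [-0.131, 0.991, 0.0], [-0.001, 0.0, -1.0]]
wrist_force: [-0.7, -3.3, -5.7]
gripper_width: 0.177
gripper_force: 30.0
```

```bash
python3 st.py
```

```text
t 37.8 yaw 7.52 mm: n 1.2 s 190.7 z -0.7 F n -1.1 s -3.2 z -5.7 mom n -1.31 s 0.59 z 0.01 grip 0.1766661578820792
```

>>> {"method": "jog_arm", "body": {"rows": [[[0,-0.0005,0,0],[0,-0.0005,0,0],[0,0,0,0]]]}}

```text
time_s: 38.17
tcp_pos: [0.6015, 0.1185, 0.2696]
ee_rot: [[-0.991, -0.131, 0.001], [-0.131, 0.991, 0.001], [-0.001, 0.001, -1.0]]
wrist_force: [-1.9, -1.4, -5.2]
gripper_width: 0.177
gripper_force: 29.9
```

```bash
python3 st.py;python3 hd.py | tail -1
```

```text
t 38.17 yaw 7.53 mm: n 1.2 s 190.2 z -0.6 F n -2.1 s -1.1 z -5.2 mom n -0.31 s 0.50 z 0.02 grip 0.17662354767768196
s6 [82, 81, 81, 76, 71, 65, 67, 69, 53, 40, 38, 55, 85, 97, 98, 98, 98, 98]
```

>>> {"method": "jog_arm", "body": {"rows": [[[0,0,0,0],[0,0,0,0],[0,0,0,0],[0,0,0,0]]], "claw": 0.3}}

```text
time_s: 38.72
tcp_pos: [0.6016, 0.118, 0.27]
ee_rot: [[-0.991, -0.131, 0.001], [-0.131, 0.991, 0.0], [-0.001, 0.0, -1.0]]
wrist_force: [-0.6, 0.6, 0.3]
gripper_width: 0.296
gripper_force: 0.0
```

```bash
python3 st.py;python3 hd.py | tail -1
```

```text
t 38.73 yaw 7.53 mm: n 1.3 s 189.8 z -0.2 F n -0.5 s 0.7 z 0.3 mom n -0.02 s -0.05 z 0.03 grip 0.29614376451993246
s6 [81, 82, 80, 76, 72, 66, 67, 69, 53, 41, 38, 55, 85, 96, 98, 98, 98, 98]
```

>>> {"method": "jog_arm", "body": {"rows": [[[0,0,-0.005,0],[0,0,-0.005,0],[0,0,-0.01,0],[0,0,-0.015,0],[0,0,-0.02,0],[0,0,-0.02,0],[0,0,-0.02,0],[0,0,0,0],[0,0,0,0]]]}}

```text
time_s: 39.9
tcp_pos: [0.601, 0.1179, 0.3641]
ee_rot: [[-0.991, -0.131, -0.001], [-0.131, 0.991, 0.0], [0.001, 0.0, -1.0]]
wrist_force: [0.6, -0.2, -0.4]
gripper_width: 0.3
gripper_force: 0.0
```

```bash
python3 st.py;python3 hd.py | tail -1; python3 - <<'E'
from h import *
cv2.imwrite('pics/c7.png',crop(cv2.imread('pics/s6.png'),195,85,325,185,6))
E
```

```text
t 39.9 yaw 7.52 mm: n 0.7 s 189.7 z 93.9 F n 0.5 s -0.3 z -0.4 mom n -0.03 s -0.05 z 0.04 grip 0.30040895436464154
s6 [80, 81, 80, 75, 70, 64, 66, 68, 53, 40, 38, 55, 83, 96, 97, 97, 97, 97]
```

View pics/c7.png

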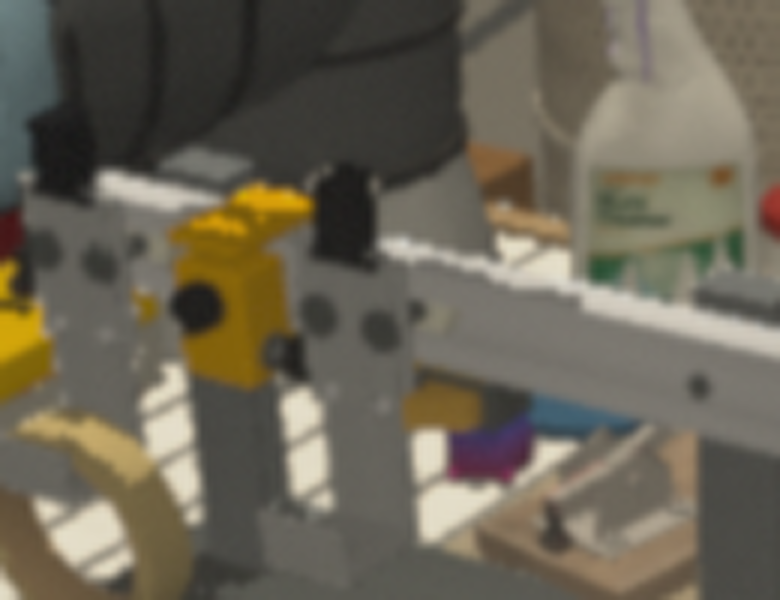

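The hook hangs in the rail. The bumper head at crop (290,355) is pressed by the plate's leading edge, the brass bolt at (440,405) is out behind the trailing edge, and the gripper is clear. I hand in.

```bash
python3 -c "
from station import *
print(finish_job())"
```

```text
the job is handed in; nothing more can be done
None
```

The roller hook is parked on the tool rail, with the bolt sprung out behind it and the bumper pressed against its plate; the job was handed in at about 40 s with the gripper clear, and the verdict was not shown.

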